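# Mirror the row of finishing tools

### The job

A left-handed bookbinder takes over the bench: move the four finishing tools from their cork mats into the empty four-bay wooden rack in reverse order, so that the tool at the left end of the mat row ends in the rack's rightmost bay, the next in the bay beside it, and so on (left and right as seen from the robot). Stand each tool upright, its foot flat on the floor near the middle of its bay, set down and not dropped or toppled, and do not disturb the closed jar.

Things in the scene. Friction and masses are not known exactly. Their poses are not given: they have to be found in the camera images.
- tool_round: Tool with round foot, 46 diameter, short thick knob. Brass foot 14 thick, dark wood handle. Origin: centre of the foot's underside; z up the handle. About 0.24 kg. Starts on its own cork mat, underside 14 above the table, turned up to 17 deg from the mat. Diameters by height above origin: neck 16 to height 46, grip 34 from 46 to 80 (hold at 63). 80 high. (mm)
- tool_square: Tool with square foot, 40 x 40, slim straight handle. Brass foot 14 thick, dark wood handle. Origin: centre of the foot's underside; z up the handle. About 0.24 kg. Starts on its own cork mat, underside 14 above the table, turned up to 17 deg from the mat. Diameters by height above origin: neck 14 to height 30, grip 22 from 30 to 96 (hold at 77). 96 high. (mm)
- tool_bar: Tool with bar foot, 24 (x) by 54 (y), tallest handle. Brass foot 14 thick, dark wood handle. Origin: centre of the foot's underside; z up the handle. About 0.24 kg. Starts on its own cork mat, underside 14 above the table, turned up to 17 deg from the mat. Diameters by height above origin: neck 14 to 19 to height 60, grip 26 from 60 to 110 (hold at 85). 110 high. (mm)
- tool_hex: Tool with hexagon foot, 44 across flats, waisted handle. Brass foot 14 thick, dark wood handle. Origin: centre of the foot's underside; z up the handle. About 0.24 kg. Starts on its own cork mat, underside 14 above the table, turned up to 17 deg from the mat. Diameters by height above origin: collar 30 to height 26, waist 16 to 50, grip 28 from 50 to 88 (hold at 69). 88 high. (mm)
- mat_round: Round cork mat, 62 diameter, where the round-footed tool starts. Fixed, 6 thick; origin: centre of its underside, 8 above the table. The four mats stay in one straight row, 76 apart, on a fixed grey tray (96 x 316, 8 thick). Mat y runs along the row to its left end as the robot sees it, x across the row, away from the robot. (mm)
- mat_square: Square cork mat, 56 x 56, where the square-footed tool starts. Fixed, 6 thick; origin: centre of its underside, 8 above the table. The four mats stay in one straight row, 76 apart, on a fixed grey tray (96 x 316, 8 thick). Mat y runs along the row to its left end as the robot sees it, x across the row, away from the robot. (mm)
- mat_bar: Oblong cork mat, 38 (x) by 68 (y), where the bar-footed tool starts. Fixed, 6 thick; origin: centre of its underside, 8 above the table. The four mats stay in one straight row, 76 apart, on a fixed grey tray (96 x 316, 8 thick). Mat y runs along the row to its left end as the robot sees it, x across the row, away from the robot. (mm)
- mat_hex: Hexagonal cork mat, 60 across flats, where the hexagon-footed tool starts. Fixed, 6 thick; origin: centre of its underside, 8 above the table. The four mats stay in one straight row, 76 apart, on a fixed grey tray (96 x 316, 8 thick). Mat y runs along the row to its left end as the robot sees it, x across the row, away from the robot. (mm)
- rack: Empty pale wooden rack, fixed on the table, 88 (x) by 322 (y): four bays in a row, 70 x 70 inside, parted by strips 6 thick. Origin: centre of its underside; y along the row to its left end as the robot sees it, x away from the robot, z up. Bay floors at z 8, strips and rims up to 16. Bay centres at x 0, y +114, +38, -38, -114. Left or right of the mats, yaw up to 17 deg. (mm)
- jar: Bystander, not to be moved: upright closed screw-lid jar, pale body with a white lid, 60 across, 62 high (mm), beyond the racks. Loose. Origin: centre of its underside, z up.
Things that resemble listed ones, but are neither listed nor needed, are in the scene too. What is shaped like the tool_round but purple is not meant.

How it is judged:
By the outcome, as a careful person would: the job done as asked, in the order asked, and still so for the second after the job is handed in, with the robot touching nothing.
It also fails if it takes over 120 s, if anything falls off the work surface, if the arm or the gripper's body presses on something with over 40 N, if the wrist force passes 120 N, or if a joint passes its speed limit or range.

### The arm

A 7-joint arm with a two-finger parallel gripper is mounted at the origin on the work surface. World frame = base frame: x ahead of the robot, y to its left, z up, the work surface at z = 0. Lengths are in m, angles in rad, forces in N, time in s.
With the tool pointing down it reaches from about 0.425 to 0.825 m from the base axis. Payload 3.6 kg.
Tool frame: the origin (TCP) lies midway between the tips of the shut fingers; the grasp point (between the pads) lies 19 mm behind it; z points along the fingers, y is the direction in which the jaws open and shut (so a half turn about z gives the same grasp; the last joint's range is limited). The gripper opens to 85 mm and grips with 20 to 120 N. Pads are 22 mm wide; open, the fingers measure 114 mm over their backs; the gripper's body (76 mm by 85 mm) begins 54 mm behind the grasp point. The pads swing forward as they close: fully open they stand 13 mm farther back than shut.
Start: joints at [1.137, 0.615, -0.013, 1.423, 0.008, 1.103, -0.04], TCP at [0.258, -0.597, 0.194] pointing down, gripper open.
Joint ranges: [-3.12, 3.12], [-0.3, 2.06], [-1.34, 1.32], [0.26, 2.42], [-1.36, 4.5], [0.01, 1.98], [-2.84, 2.84]. Speed limits (rad/s): [2.79, 2.79, 3.14, 3.14, 3.14, 3.14, 3.14].

### API

Orientations are given as a rotation vector (axis times angle).
In Python, from station import robot gives the robot as it stands.
- The arm moves only by the shell command python3 -m handwheel 'ROWS' [FORCE]. ROWS is JSON, a list of rows, each a list of 3 entries, a list of its own where there are three numbers: the shift along the tool's x, y, z each as a share of 0.6 m, from -1 to 1, then the turn about the tool's z as a share of 180 degrees, from -1 to 1, then the opening, from -1 (shut) to 1 (fully open). A call has 1 to 10 rows; each row is the pose to reach, as a shift and turn from the pose measured when the call began, along the tool's axes at that moment, turning the shorter way round; what a row does not reach only later rows make up. A row lasts 1/8 s, in which the tool goes at most 62.5 mm and 10.7 degrees, less where a joint would pass 70% of its speed; a pose out of reach is approached as far as the arm can. A call with a number of a shift or a turn outside -1 to 1 is refused whole. A call with a gripper value outside its range is refused whole. The fingers move at their own pace and stop on an object; FORCE is the grip in N (left out, the last holds). Time passes only in rows, so rows that repeat a pose let the fingers close. It gives the time, the measured TCP pose, the force and the opening at its end, in the units of the state.
- robot.state(): the state, without advancing time (a new reading comes with each control period).
- robot.snapshot(name): name is "scene" or "top"; returns the picture (420x560x3 uint8, red, green, blue); there is no depth.
- robot.camera_info(name): a dict with "mtx" (3x3 intrinsics, pixels), "k1" (the pictures are not rectified: a ray, as slopes to the right and down, at radius r is drawn at 1 + k1 r^2 times it, then the intrinsics apply), "R" (3x3) and "t" (3): a world point X has camera coordinates R X + t. Camera axes: x right, y down, z forward; pixel columns grow to the right and rows downward; lengths in m; the calibration is good to about 2 mm. A picture is of the moment at which its call begins. camera_info takes no time and is no camera call.
- robot.job_done(): hands the job in, once; it reports no verdict.
Trained networks look in the newest picture that a camera, given by its name, has taken for a name from the list of things; names that differ only in an ending like _2 or _b are one class to them, and where a whole thing is asked for, a point or a joint stands for the part that bears it (a point fixed in the world has none). Each returns a list of dicts, best first, with "conf" (0 to 1); they miss things now and then, are a little off and sometimes report something else, mostly with a low value. They report only what shows in the picture. A call takes as long as a camera call. They do not tell look-alikes from the thing itself.
- robot.boxes_of(camera, query): "extent" ([left, top, width, height] in pixels, round what is visible of it).
The state is a dict: "clock": time; "qpos": joint angles; "dq": joint speeds; "joint_torque": joint torques, N m; "ee_pos": TCP position; "orientation": TCP orientation; "wrist_force": force on the tool from outside, world axes, zero at the start; "wrist_torque": the same for the moment, N m; "width": opening from 0.0 (shut) to 1.0 (fully open).
Only numpy, scipy, OpenCV 4.12 (cv2) and the standard library are available. Lean on these libraries where they do the work, as an engineer would, in place of code of your own. Each camera call takes 0.05 s, during which the arm holds its last target.

## Working session

There is one attempt and no reset: what is moved stays moved. The work goes in short steps, Python scripts to look and compute and a shell command to move; the robot and the scene stay as the last step left them, time stands still between calls to the robot, and variables do not carry over. Pictures are saved under pics/ and viewed, and the job is handed in when it is done.

```bash
ls; mkdir -p pics; python3 - <<'E'
from station import robot
import cv2,json
print(robot.state())
for n in("scene","top"):
    im=robot.snapshot(n); cv2.imwrite(f"pics/{n}0.png",im[:,:,::-1])
    c=robot.camera_info(n); print(n,c)
    for q in ["tool_round","tool_square","tool_bar","tool_hex","rack","jar","mat_round","mat_square","mat_bar","mat_hex"]:
        print(q,[( [round(v) for v in d["extent"]],round(d["conf"],2)) for d in robot.boxes_of(n,q)])
E
```

```text
pics
{'clock': 0.0, 'qpos': array([ 1.13648101,  0.61593911, -0.0126363 ,  1.42492273,  0.00807474,
        1.10341892, -0.04040369]), 'dq': array([ 0.0016712 ,  0.0006218 , -0.00041183, -0.00039821, -0.00085034,
        0.00200486,  0.00053657]), 'joint_torque': array([ 5.57910880e-04, -4.69214416e+01,  2.59506097e-01, -1.71031433e+01,
        1.00584087e-02,  9.67302447e-03, -5.63838128e-06]), 'ee_pos': array([ 0.25746824, -0.59587535,  0.19331742]), 'orientation': array([-3.07395631e+00, -6.35746122e-01,  8.47318756e-04]), 'wrist_force': array([ 0.1989984 ,  0.14985849, -0.13727764]), 'wrist_torque': array([ 0.00484438,  0.03080304, -0.02020255]), 'width': 1.0012497910879627}
scene {'mtx': array([[472.99335265,   0.        , 280.42494163],
       [  0.        , 472.99335265, 202.36590778],
       [  0.        ,   0.        ,   1.        ]]), 'k1': -0.10329694670048357, 'R': array([[ 0.77361426,  0.63347813, -0.01504765],
       [ 0.53868911, -0.6699901 , -0.51081044],
       [-0.33366902,  0.38706424, -0.85956167]]), 't': array([-0.44886338, -0.30537594,  1.32110861])}
tool_round 
[... 734 characters left out ...]
-0.98826007,  0.00629538, -0.15265122],
       [ 0.15262329, -0.00470422, -0.98827324]]), 't': array([-9.26433084e-04,  5.68772450e-01,  9.81466579e-01])}
tool_round [([273, 274, 14, 16], 0.77), ([338, 218, 18, 22], 0.75), ([313, 278, 20, 17], 0.67), ([344, 279, 25, 19], 0.57), ([330, 144, 20, 27], 0.57)]
tool_square [([365, 214, 26, 16], 0.72), ([398, 204, 29, 18], 0.72)]
tool_bar [([394, 203, 32, 21], 0.62)]
tool_hex [([304, 228, 21, 23], 0.73)]
rack [([113, 192, 138, 60], 0.82)]
jar [([229, 122, 26, 29], 0.86), ([299, 231, 30, 20], 0.73)]
mat_round [([335, 226, 19, 19], 0.77)]
mat_square [([363, 209, 29, 28], 0.62)]
mat_bar [([388, 211, 34, 16], 0.65)]
mat_hex [([297, 227, 30, 24], 0.74)]
```

View pics/scene0.png

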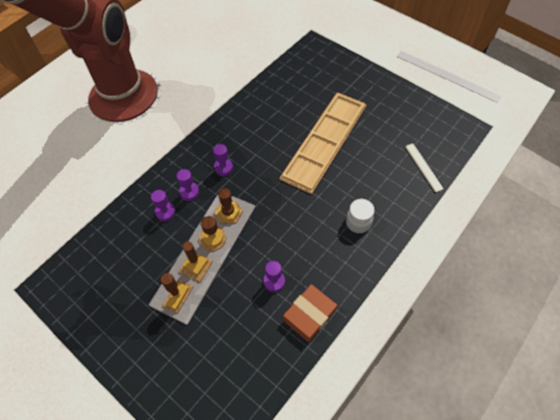

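View pics/top0.png

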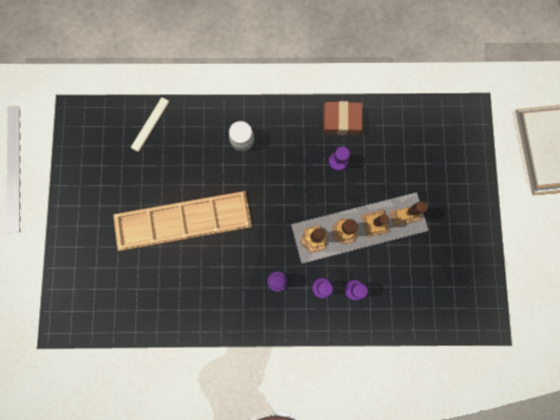

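```bash
python3 - <<'E'
import cv2
a=cv2.imread("pics/top0.png")[110:310,100:440]
cv2.imwrite("pics/top0z.png",cv2.resize(a,(800,470),interpolation=cv2.INTER_CUBIC))
a=cv2.imread("pics/scene0.png")[80:330,130:400]
cv2.imwrite("pics/scene0z.png",cv2.resize(a,(648,600),interpolation=cv2.INTER_CUBIC))
E
```

```text
(no output)
```

View pics/top0z.png

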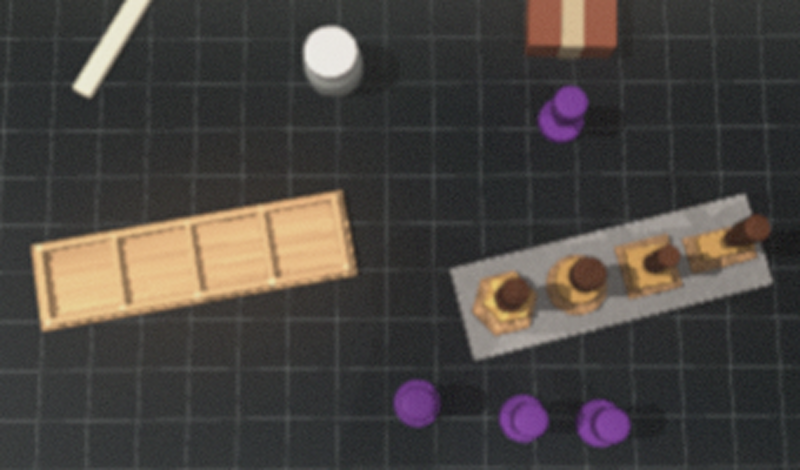

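View pics/scene0z.png

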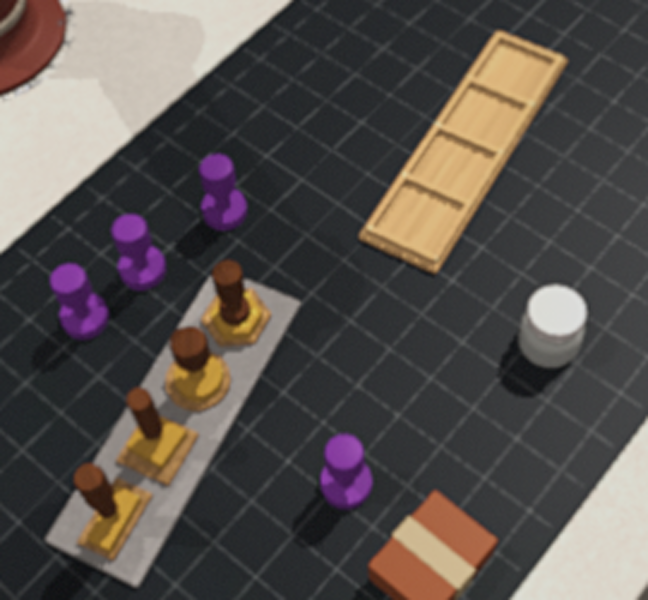

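The top view (image up = +x, left = +y) shows the rack on the left and the tray on the right. From left to right the tools are hex (315,238), round (346,230), square (376,221) and bar (408,212). The purple look-alikes and the jar (241,135) stand clear of both. Next I fit the rack and tray planes.

```bash
cat > h.py <<'E'
import numpy as np,cv2
from scipy.spatial.transform import Rotation as Ro
from station import robot
C={n:robot.camera_info(n) for n in("scene","top")}
def proj(n,X):
    c=C[n];p=np.atleast_2d(X)@c["R"].T+c["t"];s=p[:,:2]/p[:,2:]
    s=s*(1+c["k1"]*(s**2).sum(1,keepdims=True));return s@c["mtx"][:2,:2].T+c["mtx"][:2,2]
def unproj(n,px,z):
    c=C[n];px=np.atleast_2d(px).astype(float);d=(px-c["mtx"][:2,2])/c["mtx"][0,0];s=d.copy()
    for _ in range(20): s=d/(1+c["k1"]*(s**2).sum(1,keepdims=True))
    r=np.c_[s,np.ones(len(s))]@c["R"];o=-c["R"].T@c["t"]
    return o+r*((z-o[2])/r[:,2])[:,None]
def plane(n,im,z,x0,x1,y0,y1,res=1000):
    # orthophoto: row down = -x, col right = -y
    xs=np.arange(x1,x0,-1/res);ys=np.arange(y1,y0,-1/res)
    Y,X=np.meshgrid(ys,xs);P=proj(n,np.c_[X.ravel(),Y.ravel(),np.full(X.size,z)]).astype(np.float32)
    return cv2.remap(im,P[:,0].reshape(X.shape),P[:,1].reshape(X.shape),cv2.INTER_LINEAR)
E
python3 - <<'E'
from h import *
S=cv2.imread("pics/scene0.png");T=cv2.imread("pics/top0.png")
for n,im in(("scene",S),("top",T)):
    # rack outer top rim at z=16, tray top z=8
    for nm,z in(("rack",.016),("tray",.008)):
        o=plane(n,im,z,.40,.80,-.45,.45)
        hsv=cv2.cvtColor(o,cv2.COLOR_BGR2HSV)
        if nm=="rack": m=cv2.inRange(hsv,(8,50,90),(28,200,255)); m[:,450:]=0
        else: m=cv2.inRange(hsv,(0,0,85),(179,70,200)); m[:,:450]=0
        m=cv2.morphologyEx(m,cv2.MORPH_CLOSE,np.ones((9,9)));m=cv2.morphologyEx(m,cv2.MORPH_OPEN,np.ones((5,5)))
        cs=max(cv2.findContours(m,0,2)[0],key=cv2.contourArea)
        (cx,cy),(w,h),a=cv2.minAreaRect(cs)
        print(n,nm,"x",.80-cy/1000,"y",.45-cx/1000,w,h,a)
        cv2.drawContours(o,[cv2.boxPoints(((cx,cy),(w,h),a)).astype(int)],0,(0,0,255),1)
        cv2.imwrite(f"pics/o_{n}_{nm}.png",cv2.resize(o,(800,356)))
E
```

```text
scene rack x 0.5502271575927735 y 0.2176388397216797 94.23799896240234 329.9670104980469 79.96978759765625
scene tray x 0.5275000000000001 y -0.20600012207031254 99.92466735839844 318.934326171875 75.96376037597656
top rack x 0.547372039794922 y 0.21849778747558596 93.567138671875 324.5435791015625 80.03620147705078
top tray x 0.5287352905273438 y -0.20694128417968743 99.43960571289062 317.9642028808594 75.96376037597656
```

```bash
cat > tools.py <<'E'
from h import *
def circ(d,n=24,):
    a=np.arange(n)*2*np.pi/n;return d/2*np.c_[np.cos(a),np.sin(a)]
def rect(a,b): return np.array([[a,b],[-a,b],[-a,-b],[a,-b]])/2
hx=44/np.sqrt(3)*np.c_[np.cos(np.arange(6)*np.pi/3),np.sin(np.arange(6)*np.pi/3)]
M={"hex":[(hx,0,14),(circ(30),14,26),(circ(16),26,50),(circ(28),50,88)],
"round":[(circ(46),0,14),(circ(16),14,46),(circ(34),46,80)],
"square":[(rect(40,40),0,14),(circ(14),14,30),(circ(22),30,96)],
"bar":[(rect(24,54),0,14),(circ(16),14,60),(circ(26),60,110)]}
K=4
def draw(n,t,x,y,yaw,z,off,shape):
    m=np.zeros(shape,np.uint8);c,s=np.cos(yaw),np.sin(yaw);R=np.array([[c,s],[-s,c]])
    for f,a,b in M[t]:
        p=f@R/1000+[x,y]
        q=proj(n,np.r_[np.c_[p,np.full(len(p),z+a/1000)],np.c_[p,np.full(len(p),z+b/1000)]])
        q=(q-off+.5)*K-.5
        cv2.fillConvexPoly(m,np.round(cv2.convexHull(q.astype(np.float32))*16).astype(np.int32),255,shift=4,lineType=cv2.LINE_AA)
    return m
def mask(im):
    h=cv2.cvtColor(im,cv2.COLOR_BGR2HSV)
    return cv2.inRange(h,(0,95,40),(30,255,255))
def fit(t,ims,x,y,yaw,z,yawfix=False):
    from scipy.optimize import minimize
    D={}
    for n,im in ims.items():
        q=proj(n,[[x,y,z],[x,y,z+.1]]);lo=np.floor(q.min(0)-24).astype(int);hi=np.ceil(q.max(0)+24).astype(int)
        cr=cv2.resize(im[lo[1]:hi[1],lo[0]:hi[0]],None,fx=K,fy=K,interpolation=cv2.INTER_CUBIC)
        D[n]=(lo,mask(cr))
    def cost(p):
        e=0
        for n,(lo,m) in D.items():
            r=draw(n,t,x+p[0]/1000,y+p[1]/1000,yaw+p[2]/50,z,lo,m.shape)
            # ignore other tools: outside only counted near
            w=cv2.dilate(r,np.ones((13,13)))>0
            e+=(cv2.absdiff(r,m)[w]/255.).sum()/(r>0).sum()
        return e
    best=None
    for s in (-8,0,8):
        r=minimize(cost,[0,0,s],method="Nelder-Mead",options=dict(initial_simplex=np.array([[0,0,s],[5,0,s],[0,5,s],[0,0,s+5]],float)))
        if best is None or r.fun<best.fun:best=r
    p=best.x;out=(x+p[0]/1000,y+p[1]/1000,yaw+p[2]/50)
    ov={n:(lo,draw(n,t,*out,z,lo,m.shape)) for n,(lo,m) in D.items()}
    return out,best.fun,ov
E
cat > runfit.py <<'E'
from tools import *
ims={"scene":cv2.imread("pics/scene0.png"),"top":cv2.imread("pics/top0.png")}
big={n:cv2.resize(i,None,fx=4,fy=4,interpolation=cv2.INTER_CUBIC) for n,i in ims.items()}
yaw=np.radians(14);c=np.array([.528,-.2065]);ya=np.array([-np.sin(yaw),np.cos(yaw)])
for t,k in zip(["hex","round","square","bar"],[114,38,-38,-114]):
    p=c+ya*k/1000
    for only in (["scene","top"],["scene"],["top"]):
        o,e,ov=fit(t,{n:ims[n] for n in only},p[0],p[1],yaw,.014)
        xa=np.array([np.cos(yaw),np.sin(yaw)]);d=np.array(o[:2])-p
        print(t,only,np.round(o,4),"off row x,y mm",np.round([d@xa*1e3,d@ya*1e3],1),"dyaw",round(np.degrees(o[2]-yaw),1),round(e,3))
        if len(only)==2:
            for n,(lo,m) in ov.items():
                for q in cv2.findContours((m>127).astype(np.uint8),0,2)[0]: cv2.drawContours(big[n],[q+lo*4],0,(0,255,0),1)
def poly(P,z,col):
    for n in big: cv2.polylines(big[n],[np.round((proj(n,np.c_[P,np.full(len(P),z)])+.5)*4).astype(int)],True,col,1)
for cc,yy,a,b,z in((c,yaw,96,316,.008),(np.array([.5475,.2185]),np.radians(10),88,322,.016)):
    R=np.array([[np.cos(yy),np.sin(yy)],[-np.sin(yy),np.cos(yy)]]);poly(rect(a,b)/1000@R+cc,z,(255,0,0))
    if z>.01:
        for k in(114,38,-38,-114): poly((rect(70,70)+[0,k])/1000@R+cc,z,(0,0,255))
w=lambda n,x0,x1,y0,y1,f: cv2.imwrite(f,cv2.resize(big[n][y0*4:y1*4,x0*4:x1*4],(800,int(800*(y1-y0)/(x1-x0)))))
w("top",285,435,185,270,"pics/ft.png");w("scene",140,270,180,325,"pics/fs.png") if 0 else None
cv2.imwrite("pics/fs.png",cv2.resize(big["scene"][180*4:325*4,140*4:270*4],(538,600)))
w("top",105,260,180,260,"pics/rt.png");cv2.imwrite("pics/rs.png",cv2.resize(big["scene"][85*4:200*4,270*4:375*4],(548,600)))
E
python3 runfit.py
```

```text
hex ['scene', 'top'] [ 0.5061 -0.0977  0.2189] off row x,y mm [ 5.1 -3.1] dyaw -1.5 0.529
hex ['scene'] [ 0.5053 -0.098   0.227 ] off row x,y mm [ 4.2 -3.2] dyaw -1.0 0.206
hex ['top'] [ 0.508  -0.0932  0.0052] off row x,y mm [8.  0.7] dyaw -13.7 0.274
round ['scene', 'top'] [ 0.5233 -0.1672  0.0796] off row x,y mm [4.9 1.2] dyaw -9.4 0.493
round ['scene'] [ 0.5266 -0.1712  0.3558] off row x,y mm [ 7.2 -3.4] dyaw 6.4 0.185
round ['top'] [ 0.5209 -0.1636  0.0952] off row x,y mm [3.5 5.3] dyaw -8.5 0.205
square ['scene', 'top'] [ 0.5358 -0.2405  0.7131] off row x,y mm [-0.6  3.1] dyaw 26.9 0.516
square ['scene'] [ 0.5342 -0.2403  0.2633] off row x,y mm [-2.1  3.7] dyaw 1.1 0.229
square ['top'] [ 0.541  -0.2363  0.2511] off row x,y mm [5.4 6. ] dyaw 0.4 0.203
bar ['scene', 'top'] [ 0.5589 -0.3198 -0.007 ] off row x,y mm [ 2.6 -3.4] dyaw -14.4 0.466
bar ['scene'] [ 0.5635 -0.3214  0.2399] off row x,y mm [ 6.6 -6.1] dyaw -0.3 0.197
bar ['top'] [ 0.5571 -0.3179 -0.0422] off row x,y mm [ 1.3 -1.1] dyaw -16.4 0.22
```

View pics/ft.png

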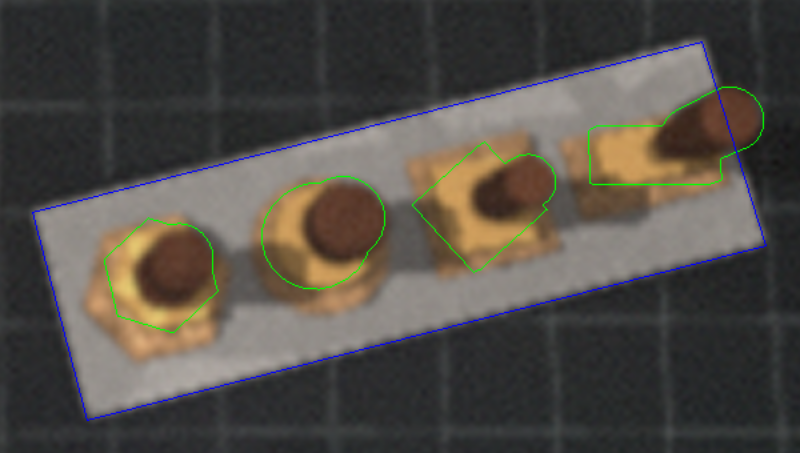

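View pics/fs.png

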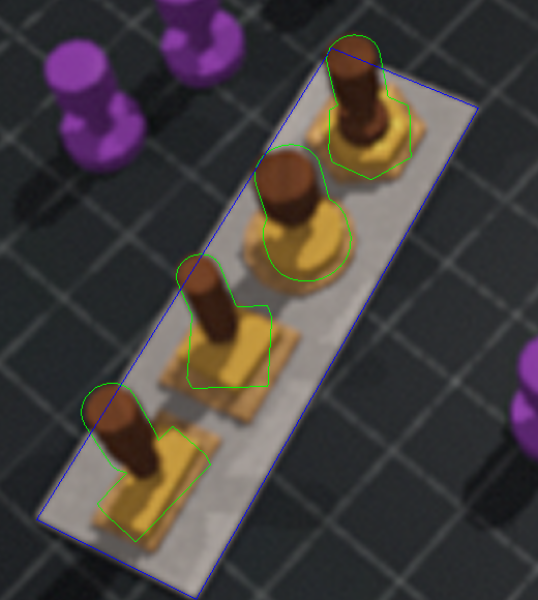

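View pics/rt.png

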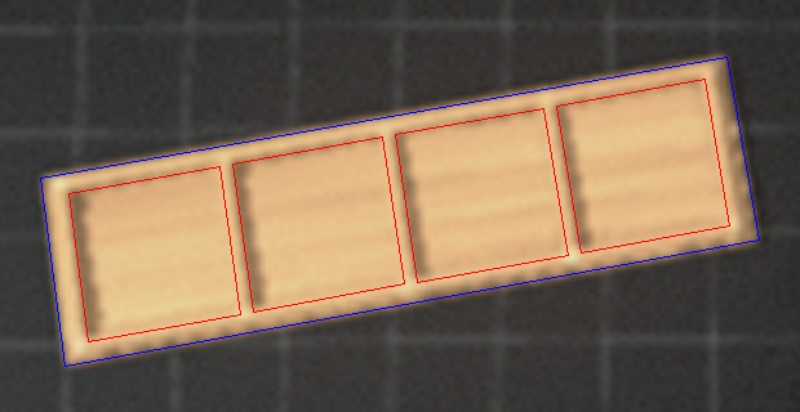

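View pics/rs.png

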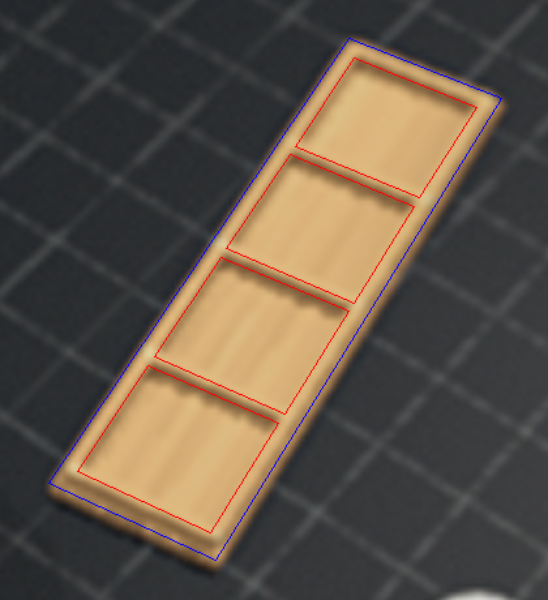

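The rack and tray outlines fit well, to about 1–2 mm. The cork mats got into the tool mask and spoiled the tool fits, so I'll fit the dark handles only.

```bash
cat > fit2.py <<'E'
import tools; from tools import *
import sys
def mask2(im):
    h=cv2.cvtColor(im,cv2.COLOR_BGR2HSV)
    return cv2.inRange(h,(0,70,20),(14,255,135))|cv2.inRange(h,(165,70,20),(179,255,135))
tools.mask=mask2
for t in M: M[t]=[s for s in M[t][1:]]
def hf(t,ims,x,y,z):
    best=None
    from scipy.optimize import minimize
    D={}
    for n,im in ims.items():
        q=proj(n,[[x,y,z],[x,y,z+.1]]);lo=np.floor(q.min(0)-14).astype(int);hi=np.ceil(q.max(0)+14).astype(int)
        cr=cv2.resize(im[lo[1]:hi[1],lo[0]:hi[0]],None,fx=K,fy=K,interpolation=cv2.INTER_CUBIC);D[n]=(lo,mask2(cr))
    def cost(p):
        e=0
        for n,(lo,m) in D.items():
            r=draw(n,t,x+p[0]/1000,y+p[1]/1000,0,z,lo,m.shape)
            e+=(cv2.absdiff(r,m)/255.).sum()/(r>0).sum()
        return e
    for s in [(0,0),(6,6),(-6,6),(6,-6),(-6,-6)]:
        r=minimize(cost,s,method="Nelder-Mead",options=dict(initial_simplex=np.array([s,(s[0]+4,s[1]),(s[0],s[1]+4)],float)))
        if best is None or r.fun<best.fun:best=r
    o=(x+best.x[0]/1000,y+best.x[1]/1000)
    return o,best.fun,{n:(lo,draw(n,t,*o,0,z,lo,m.shape),m) for n,(lo,m) in D.items()}
if __name__=="__main__":
    ims={"scene":cv2.imread("pics/scene0.png"),"top":cv2.imread("pics/top0.png")}
    big={n:cv2.resize(i,None,fx=4,fy=4,interpolation=cv2.INTER_CUBIC) for n,i in ims.items()}
    yaw=np.radians(14);c=np.array([.528,-.2065]);ya=np.array([-np.sin(yaw),np.cos(yaw)]);xa=np.array([np.cos(yaw),np.sin(yaw)])
    for t,k in zip(["hex","round","square","bar"],[114,38,-38,-114]):
        p=c+ya*k/1000
        for only in (["scene","top"],["scene"],["top"]):
            o,e,ov=hf(t,{n:ims[n] for n in only},p[0],p[1],.014);d=np.array(o[:2])-p
            print(t,only,np.round(o,4),"off",np.round([d@xa*1e3,d@ya*1e3],1),round(e,3))
            if len(only)==2:
                for n,(lo,m,mm) in ov.items():
                    for a,col in((m,(0,255,0)),(mm,(255,255,0))):
                        for q in cv2.findContours((a>127).astype(np.uint8),0,2)[0]: cv2.drawContours(big[n],[q+lo*4],0,col,1)
    cv2.imwrite("pics/ft2.png",cv2.resize(big["top"][185*4:270*4,285*4:435*4],(800,453)))
    cv2.imwrite("pics/fs2.png",cv2.resize(big["scene"][180*4:325*4,140*4:270*4],(538,600)))
E
python3 fit2.py
```

```text
hex ['scene', 'top'] [ 0.5043 -0.0981] off [ 3.2 -3. ] 0.71
hex ['scene'] [ 0.5026 -0.0969] off [ 1.9 -1.5] 0.433
hex ['top'] [ 0.5054 -0.1019] off [ 3.3 -7. ] 0.247
round ['scene', 'top'] [ 0.5218 -0.1699] off [ 2.8 -1. ] 1.093
round ['scene'] [ 0.5195 -0.1669] off [1.3 2.5] 0.624
round ['top'] [ 0.5233 -0.1726] off [ 3.6 -4. ] 0.459
square ['scene', 'top'] [ 0.5347 -0.2406] off [-1.7  3.3] 1.057
square ['scene'] [ 0.5333 -0.24  ] off [-2.9  4.2] 0.418
square ['top'] [ 0.5366 -0.2436] off [-0.6 -0.1] 0.618
bar ['scene', 'top'] [ 0.5595 -0.3191] off [ 3.3 -2.9] 0.767
bar ['scene'] [ 0.559  -0.3186] off [ 3.  -2.3] 0.338
bar ['top'] [ 0.5595 -0.3196] off [ 3.2 -3.4] 0.425
```

View pics/ft2.png

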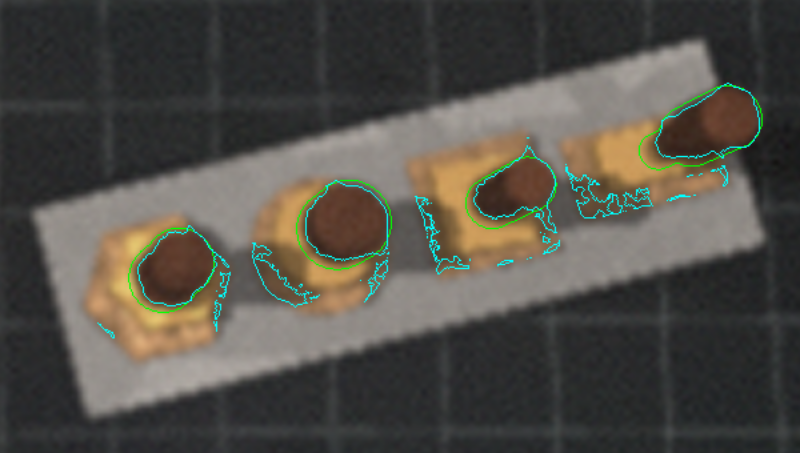

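View pics/fs2.png

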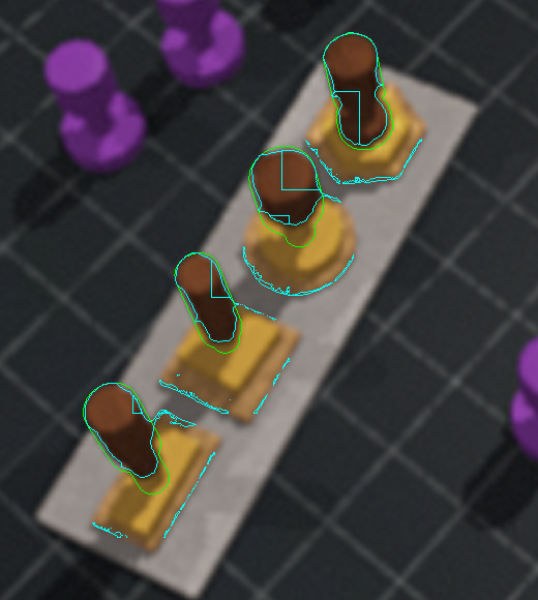

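```bash
cat > plan.py <<'E'
import sys,numpy as np
from h import *
def plan(x,y,z,deg=None):
    s=robot.state();R=Ro.from_rotvec(s["orientation"]).as_matrix();p=np.array(s["ee_pos"])
    d=R.T@(np.array([x,y,z])-p)/.6
    cur=np.degrees(np.arctan2(R[1,1],R[0,1]));t=0
    if deg is not None:
        w=(deg-cur+90)%180-90; t=w*np.sign(R[2,2])/180
    print("now",np.round(p,4),"jawdir",round(cur,2),"tilt",round(np.degrees(np.arccos(-R[2,2])),2),"q1,q7",np.round(s["qpos"][[0,6]],2),"w",round(s["width"],3),"F",np.round(s["wrist_force"],1),"t",round(s["clock"],2))
    print("shift",np.round(d,4),"turn",round(t,4),"mm",round(np.linalg.norm(d)*600))
if __name__=="__main__": plan(*map(float,sys.argv[1:]))
E
python3 plan.py .5043 -.0985 .20 14
```

```text
now [ 0.2578 -0.5967  0.1945] jawdir -66.63 tilt 0.0 q1,q7 [ 1.14 -0.04] w 1.0 F [-0.4  0.5 -0.5] t 1.1
shift [ 0.7065 -0.5992 -0.0091] turn -0.448 mm 556
```

```bash
python3 -m handwheel '[[[0.7065,-0.5992,-0.009],-0.448,1],[[0.7065,-0.5992,-0.009],-0.448,1],[[0.7065,-0.5992,-0.009],-0.448,1],[[0.7065,-0.5992,-0.009],-0.448,1],[[0.7065,-0.5992,-0.009],-0.448,1],[[0.7065,-0.5992,-0.009],-0.448,1],[[0.7065,-0.5992,-0.009],-0.448,1],[[0.7065,-0.5992,-0.009],-0.448,1],[[0.7065,-0.5992,-0.009],-0.448,1],[[0.7065,-0.5992,-0.009],-0.448,1]]' 40; python3 plan.py .5043 -.0985 .20 14
```

```text
clock: 2.35
ee_pos: [0.5066, -0.0921, 0.2007]
orientation: [1.921, 2.486, 0.007]
wrist_force: [-1.3, -0.1, -0.2]
width: 1.0
now [ 0.5066 -0.0921  0.2007] jawdir 14.62 tilt 0.26 q1,q7 [0.46 0.16] w 1.0 F [-1.3 -0.1 -0.2] t 2.35
shift [-0.0094 -0.0063  0.0011] turn 0.0034 mm 7
```

```bash
python3 -m handwheel '[[[-0.0094,-0.0063,0.10],0.003,1],[[-0.0094,-0.0063,0.10],0.003,1],[[-0.0094,-0.0063,0.10],0.003,1]]'; python3 plan.py .5043 -.0985 .06 14
```

```text
clock: 2.72
ee_pos: [0.5053, -0.0991, 0.1419]
orientation: [1.933, 2.474, 0.008]
wrist_force: [0.2, -0.4, 0.5]
width: 1.002
now [ 0.5053 -0.0991  0.1419] jawdir 14.0 tilt 0.31 q1,q7 [0.45 0.12] w 1.002 F [ 0.2 -0.4  0.5] t 2.73
shift [ 0.0012 -0.002   0.1365] turn 0.0 mm 82
```

```bash
python3 -m handwheel '[[[0.001,-0.002,0.07],0,1],[[0.001,-0.002,0.137],0,1],[[0.001,-0.002,0.137],0,1],[[0.001,-0.002,0.137],0,1]]'; python3 plan.py .5043 -.0985 .06 14
python3 - <<'E'
from h import *
for n in("scene","top"): cv2.imwrite(f"pics/{n}1.png",robot.snapshot(n)[:,:,::-1])
a=cv2.imread("pics/scene1.png")[130:330,130:330];cv2.imwrite("pics/s1z.png",cv2.resize(a,(600,600),interpolation=2))
E
```

```text
clock: 3.22
ee_pos: [0.5064, -0.0989, 0.062]
orientation: [1.931, 2.471, 0.012]
wrist_force: [0.4, 0.0, 1.1]
width: 1.003
now [ 0.5064 -0.0989  0.062 ] jawdir 13.98 tilt 0.53 q1,q7 [0.4  0.04] w 1.003 F [0.4 0.  1.1] t 3.23
shift [ 0.0015 -0.0033  0.0032] turn -0.0001 mm 3
```

View pics/s1z.png

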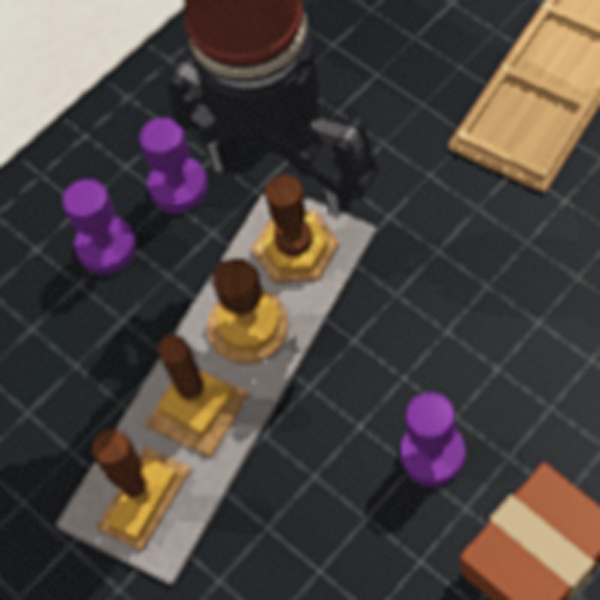

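```bash
python3 - <<'E'
from h import *
s=robot.state();R=Ro.from_rotvec(s["orientation"]).as_matrix();p=s["ee_pos"]
for n,(x0,y0) in(("scene",(130,130)),("top",(240,150))):
    im=cv2.resize(cv2.imread(f"pics/{n}1.png")[y0:y0+120 if n=="top" else y0+200,x0:x0+(160 if n=="top" else 200)],None,fx=4,fy=4,interpolation=2)
    g=lambda l:tuple(int(v) for v in np.round((proj(n,p+R@np.array(l))[0]-[x0,y0]+.5)*4))
    for z in (-.013,-.032):
        for y in(-.0425,0,.0425): cv2.circle(im,g([0,y,z]),2,(0,255,255),-1)
    im=im[:480,200:] if n=="scene" else im
    cv2.imwrite(f"pics/g_{n}.png",im)
E
```

```text
(no output)
```

View pics/g_scene.png

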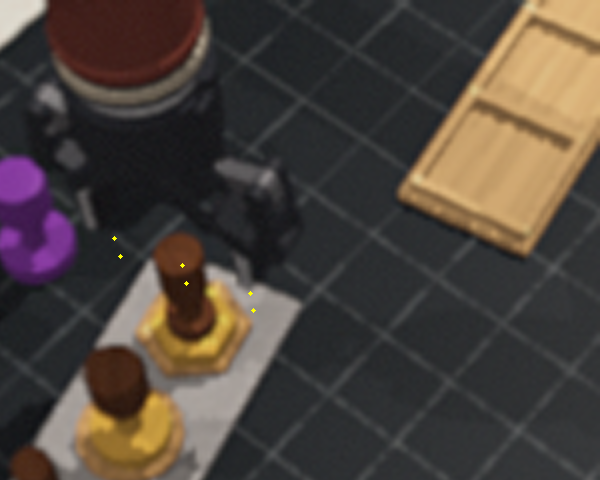

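View pics/g_top.png

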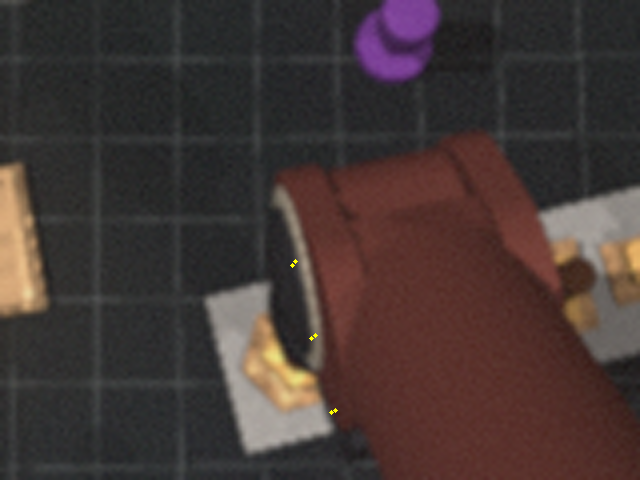

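```bash
python3 - <<'E'
from h import *
s=robot.state();R=Ro.from_rotvec(s["orientation"]).as_matrix();p=s["ee_pos"]
im=cv2.imread("pics/scene1.png");x0,y0=180,110
b=cv2.resize(im[y0:y0+110,x0:x0+100],None,fx=6,fy=6,interpolation=2)
b=(255*(b/255.)**.5).astype(np.uint8)
def L(pts,col):
    q=proj("scene",np.array([p+R@np.array(l)/1000 for l in pts]));cv2.polylines(b,[np.round((q-[x0,y0]+.5)*6).astype(int)],False,col,1)
for sg in(1,-1):
    for zz in(-13,-73): L([(-11,sg*42.5,zz),(11,sg*42.5,zz),(11,sg*57,zz),(-11,sg*57,zz),(-11,sg*42.5,zz)],(0,255,255))
L([(-38,-42,-73),(38,-42,-73),(38,42,-73),(-38,42,-73),(-38,-42,-73)],(255,255,0))
L([(0,0,0),(0,0,-73)],(0,255,0))
cv2.imwrite("pics/g2.png",b[:600])
E
```

```text
(no output)
```

View pics/g2.png

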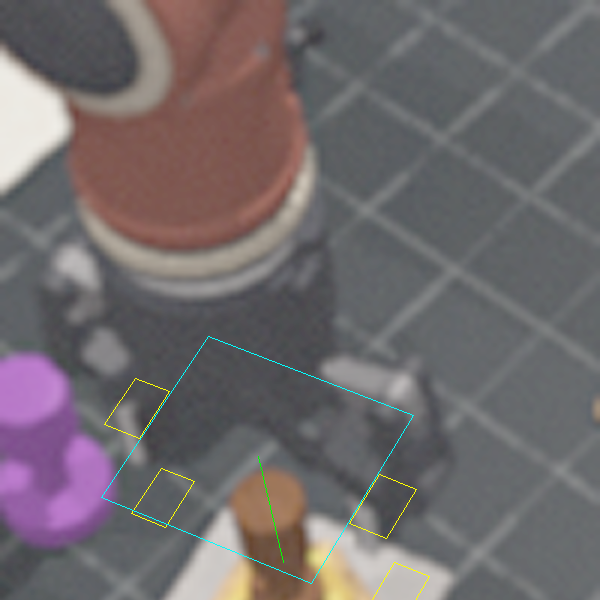

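```bash
python3 - <<'E'
from h import *
im=robot.snapshot("scene")[:,:,::-1].copy();cv2.imwrite("pics/scene2.png",im)
T=robot.snapshot("top")[:,:,::-1].copy();cv2.imwrite("pics/top2.png",T)
s=robot.state();R=Ro.from_rotvec(s["orientation"]).as_matrix();p=s["ee_pos"];print(p,s["qpos"],s["clock"])
for n,im,x0,y0 in(("scene",im,180,120),("top",T,270,180)):
    b=cv2.resize(im[y0:y0+80,x0:x0+100],None,fx=7,fy=7,interpolation=2)
    b=(255*(b/255.)**.5).astype(np.uint8)
    def L(pts,col):
        q=proj(n,np.array([p+R@np.array(l)/1000 for l in pts]));cv2.polylines(b,[np.round((q-[x0,y0]+.5)*7).astype(int)],False,col,1)
    for sg in(1,-1):
        for zz in(-13,-35): L([(-11,sg*42.5,zz),(11,sg*42.5,zz),(11,sg*57,zz),(-11,sg*57,zz),(-11,sg*42.5,zz)],(0,255,255))
    L([(0,0,0),(0,0,-200)],(0,255,0))
    cv2.imwrite(f"pics/g3{n}.png",b)
E
```

```text
[ 0.50562271 -0.09884055  0.06140425] [ 0.39994873  0.6134308  -0.37143404  1.95607918  0.35835603  0.62781638
  0.04302714] 3.425
```

View pics/g3scene.png

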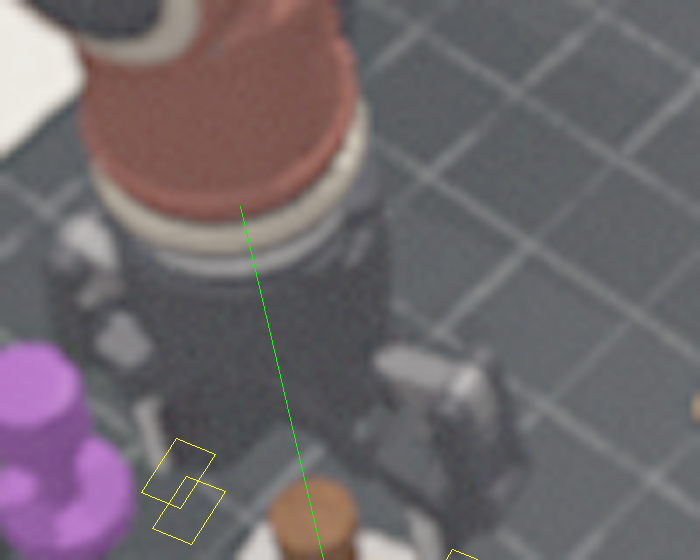

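View pics/g3top.png

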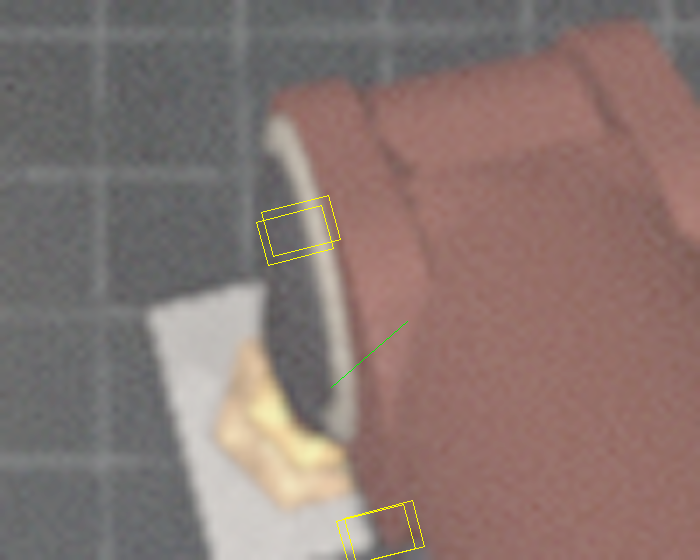

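```bash
python3 - <<'E'
from h import *
o=[]
for n,x0,y0 in(("scene",180,120),):
    a=cv2.imread(f"pics/{n}0.png").astype(int);b=cv2.imread(f"pics/{n}2.png").astype(int)
    d=np.clip(abs(a-b).max(2)*4,0,255).astype(np.uint8)
    for i in (d,(255*(b/255.)**.4).astype(np.uint8)):
        i=i if i.ndim==3 else cv2.cvtColor(i,cv2.COLOR_GRAY2BGR)
        o.append(cv2.resize(i[150:210,190:256],(396,360),interpolation=cv2.INTER_NEAREST))
cv2.imwrite("pics/d.png",np.hstack(o))
E
```

```text
(no output)
```

View pics/d.png

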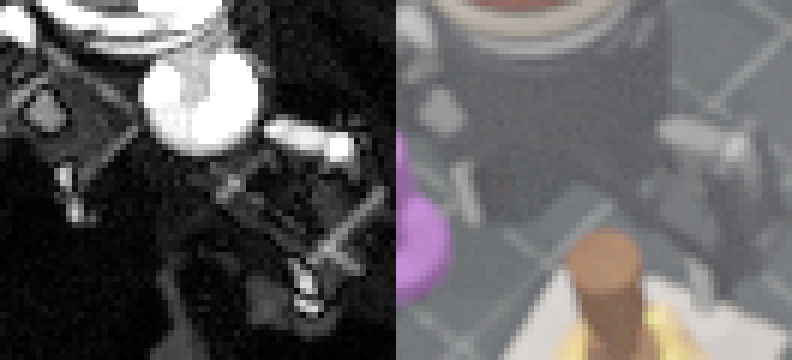

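Comparing with the earlier picture, the open fingertips sit at about (202,186) and (241,201) in the scene picture. That is higher than the reported TCP predicts. I'll check the tip geometry in free air over the pale rack before gripping anything.

```bash
python3 -m handwheel '[[[0,0,-0.08],0,1],[[0,0,-0.16],0,1],[[0,0,-0.233],0,1],[[0,0,-0.233],0,1]]' | head -2; python3 plan.py .567 .106 .20 10
```

```text
clock: 3.92
ee_pos: [0.5074, -0.0991, 0.2057]
now [ 0.5074 -0.0991  0.2057] jawdir 13.98 tilt 1.03 q1,q7 [0.48 0.16] w 1.0 F [-0.2  0.5 -0.5] t 3.92
shift [0.3078 0.1788 0.0115] turn 0.0221 mm 214
```

```bash
python3 -m handwheel '[[[0.1,0.06,0.0],0.022,1],[[0.2,0.12,0],0.022,1],[[0.308,0.179,0.01],0.022,-1],[[0.308,0.179,0.01],0.022,-1],[[0.308,0.179,0.01],0.022,-1],[[0.308,0.179,0.01],0.022,-1],[[0.308,0.179,0.01],0.022,-1],[[0.308,0.179,0.01],0.022,-1]]' ; python3 plan.py .567 .106 .08 10;python3 - <<'E'
from h import *
for i in range(4):
    s=robot.state();print(s["clock"],s["ee_pos"],Ro.from_rotvec(s["orientation"]).as_matrix()[:,2]); robot.snapshot("top")
E
```

```text
clock: 4.92
ee_pos: [0.5671, 0.1045, 0.201]
orientation: [2.013, 2.394, 0.018]
wrist_force: [-0.1, -0.5, -0.3]
width: 0.001
now [0.5671 0.1045 0.201 ] jawdir 9.89 tilt 1.03 q1,q7 [ 0.07 -0.3 ] w 0.001 F [-0.1 -0.5 -0.3] t 4.92
shift [ 0.0032 -0.0033  0.2016] turn -0.0006 mm 121
4.925 [0.56711143 0.10452678 0.20096795] [ 1.79838380e-02 -3.96258413e-04 -9.99838199e-01]
4.975 [0.56710634 0.1048881  0.20098753] [ 1.80021325e-02 -1.67198195e-04 -9.99837935e-01]
5.025 [0.56709822 0.10520028 0.20100668] [ 1.80287996e-02  3.23604372e-05 -9.99837467e-01]
5.075 [0.56709487 0.1055226  0.20100113] [ 1.80582219e-02  1.99418730e-04 -9.99836917e-01]
```

```bash
python3 -m handwheel '[[[0,0,0.07],0,-1],[[0.003,-0.003,0.14],0,-1],[[0.003,-0.003,0.2],0,-1],[[0.003,-0.003,0.2],0,-1],[[0.003,-0.003,0.2],0,-1],[[0.003,-0.003,0.2],0,-1]]' |head -2; python3 plan.py .567 .106 .08 10;python3 - <<'E'
from h import *
o=[]
s=robot.state();R=Ro.from_rotvec(s["orientation"]).as_matrix();p=s["ee_pos"]
for n in("scene","top"):
    im=robot.snapshot(n)[:,:,::-1].copy();cv2.imwrite(f"pics/{n}3.png",im)
    c=proj(n,p)[0];x0,y0=np.round(c-[35,45]).astype(int)
    b=cv2.resize(im[y0:y0+70,x0:x0+70],None,fx=8,fy=8,interpolation=2);b=(255*(b/255.)**.5).astype(np.uint8)
    g=lambda l:tuple(int(v) for v in np.round((proj(n,p+R@np.array(l)/1000)[0]-[x0,y0]+.5)*8))
    for z in(0,-19,-73): cv2.circle(b,g([0,0,z]),3,(0,255,0),-1)
    print(n,x0,y0); o.append(b)
cv2.imwrite("pics/tip.png",cv2.resize(np.hstack(o),(800,400)))
E
```

```text
clock: 5.88
ee_pos: [0.5686, 0.1077, 0.0829]
now [0.5686 0.1077 0.0829] jawdir 9.98 tilt 1.25 q1,q7 [ 0.02 -0.38] w -0.001 F [0.4 0.9 0.5] t 5.88
shift [-0.0023 -0.0032  0.0048] turn -0.0001 mm 4
scene 270 109
top 190 162
```

View pics/tip.png

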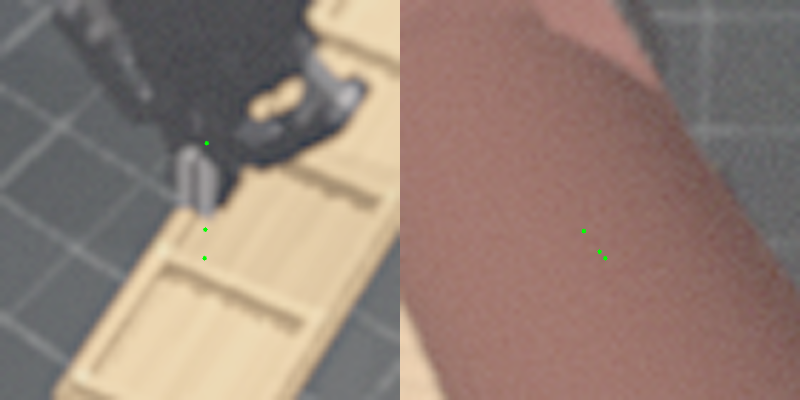

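The shut tip appears about 8 px, roughly 30 mm, above where the TCP projects. A gentle touch on the bare table between rack and tray will settle the height.

```bash
python3 -m handwheel '[[[0,0,-0.08],0,-1],[[0,0,-0.12],0,-1],[[0,0,-0.12],0,-1],[[0,0,-0.12],0,-1]]' |head -2; python3 plan.py .55 .03 .06 10
```

```text
clock: 6.48
ee_pos: [0.5661, 0.1069, 0.154]
now [0.5661 0.1069 0.154 ] jawdir 9.96 tilt 1.14 q1,q7 [ 0.05 -0.33] w 0.004 F [ 0.9 -0.2  0.2] t 6.47
shift [-0.1211 -0.0517  0.156 ] turn -0.0002 mm 122
```

```bash
python3 -m handwheel '[[[-0.06,-0.025,0.0],0,-1],[[-0.121,-0.052,0],0,-1],[[-0.121,-0.052,0],0,-1],[[-0.121,-0.052,0.08],0,-1],[[-0.121,-0.052,0.156],0,-1],[[-0.121,-0.052,0.156],0,-1],[[-0.121,-0.052,0.156],0,-1],[[-0.121,-0.052,0.156],0,-1],[[-0.121,-0.052,0.156],0,-1]]' |head -2; python3 plan.py .55 .03 .03 10;python3 - <<'E'
from h import *
o=[]
s=robot.state();R=Ro.from_rotvec(s["orientation"]).as_matrix();p=s["ee_pos"]
for n in("scene","top"):
    im=robot.snapshot(n)[:,:,::-1].copy();cv2.imwrite(f"pics/{n}4.png",im)
    c=proj(n,p)[0];x0,y0=np.round(c-[35,45]).astype(int)
    b=cv2.resize(im[y0:y0+70,x0:x0+70],None,fx=8,fy=8,interpolation=2);b=(255*(b/255.)**.5).astype(np.uint8)
    g=lambda l:tuple(int(v) for v in np.round((proj(n,p+R@np.array(l)/1000)[0]-[x0,y0]+.5)*8))
    for z in(0,-19,-73): cv2.circle(b,g([0,0,z]),3,(0,255,0),-1)
    print(n,x0,y0); o.append(b)
cv2.imwrite("pics/tip4.png",cv2.resize(np.hstack(o),(800,400)))
E
```

```text
clock: 7.6
ee_pos: [0.5508, 0.0303, 0.0615]
now [0.5508 0.0303 0.0615] jawdir 9.96 tilt 1.3 q1,q7 [ 0.15 -0.28] w 0.002 F [ 0.  -0.4 -0.6] t 7.6
shift [-0.     -0.0025  0.0524] turn -0.0002 mm 31
scene 243 131
top 225 171
```

View pics/tip4.png

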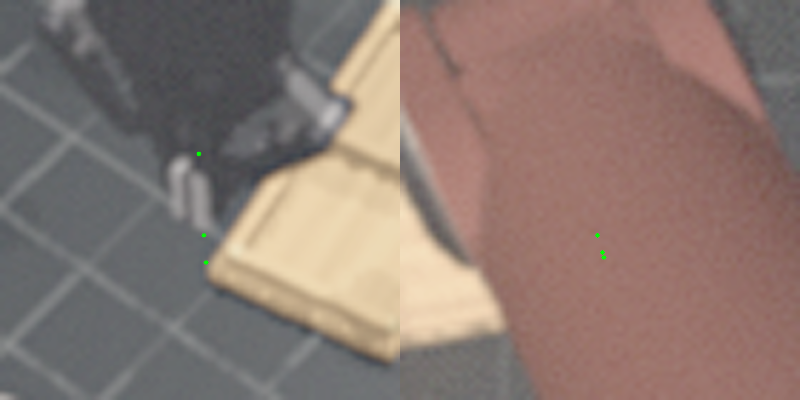

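View pics/scene4.png

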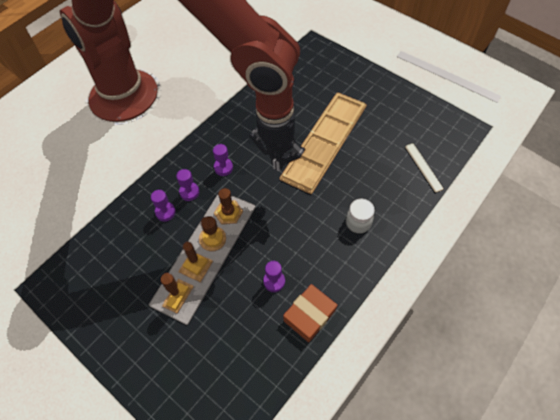

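```bash
python3 -m handwheel '[[[0,-0.0025,0.03],0,-1],[[0,-0.0025,0.052],0,-1],[[0,-0.0025,0.058],0,-1],[[0,-0.0025,0.064],0,-1],[[0,-0.0025,0.07],0,-1],[[0,-0.0025,0.076],0,-1],[[0,-0.0025,0.082],0,-1],[[0,-0.0025,0.082],0,-1]]'; python3 plan.py .55 .03 .01 10
```

```text
clock: 8.7
ee_pos: [0.5497, 0.0298, 0.0115]
orientation: [2.01, 2.393, 0.021]
wrist_force: [0.1, 0.4, 0.2]
width: -0.004
now [0.5497 0.0298 0.0115] jawdir 9.95 tilt 1.21 q1,q7 [ 0.12 -0.32] w -0.004 F [0.1 0.4 0.2] t 8.7
shift [0.0003 0.0005 0.0025] turn -0.0003 mm 2
```

```bash
python3 - <<'E'
from h import *
s=robot.state();R=Ro.from_rotvec(s["orientation"]).as_matrix();p=s["ee_pos"]
im=robot.snapshot("scene")[:,:,::-1].copy();cv2.imwrite("pics/scene5.png",im);n="scene"
c=proj(n,p)[0];x0,y0=np.round(c-[35,50]).astype(int)
b=cv2.resize(im[y0:y0+70,x0:x0+70],None,fx=8,fy=8,interpolation=2);b=(255*(b/255.)**.5).astype(np.uint8)
g=lambda l:tuple(int(v) for v in np.round((proj(n,p+R@np.array(l)/1000)[0]-[x0,y0]+.5)*8))
for z in(0,-19,-73): cv2.circle(b,g([0,0,z]),3,(0,255,0),-1)
cv2.imwrite("pics/tip5.png",b)
E
```

```text
(no output)
```

View pics/tip5.png

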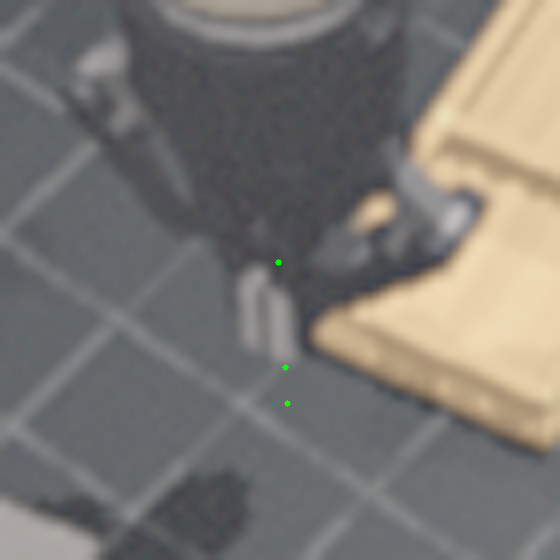

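```bash
python3 -m handwheel '[[[0,0,0.004],0,-1],[[0,0,0.008],0,-1],[[0,0,0.012],0,-1],[[0,0,0.016],0,-1]]'; python3 plan.py .55 .03 .01 10
```

```text
clock: 9.25
ee_pos: [0.55, 0.0298, 0.0018]
orientation: [2.01, 2.393, 0.022]
wrist_force: [0.7, -0.0, -0.4]
width: 0.002
now [0.55   0.0298 0.0018] jawdir 9.95 tilt 1.23 q1,q7 [ 0.11 -0.33] w 0.002 F [ 0.7 -0.  -0.4] t 9.25
shift [ 0.0003  0.0003 -0.0136] turn -0.0003 mm 8
```

```bash
python3 -m handwheel '[[[0,0,0.004],0,-1],[[0,0,0.008],0,-1],[[0,0,0.012],0,-1],[[0,0,0.012],0,-1]]'; python3 plan.py .55 .03 .01 10;python3 - <<'E'
from h import *
s=robot.state();R=Ro.from_rotvec(s["orientation"]).as_matrix();p=s["ee_pos"]
im=robot.snapshot("scene")[:,:,::-1].copy();cv2.imwrite("pics/scene6.png",im);n="scene"
c=proj(n,p)[0];x0,y0=np.round(c-[35,50]).astype(int)
b=cv2.resize(im[y0:y0+70,x0:x0+70],None,fx=8,fy=8,interpolation=2);b=(255*(b/255.)**.5).astype(np.uint8)
g=lambda l:tuple(int(v) for v in np.round((proj(n,p+R@np.array(l)/1000)[0]-[x0,y0]+.5)*8))
for z in(0,-19,-73): cv2.circle(b,g([0,0,z]),3,(0,255,0),-1)
cv2.imwrite("pics/tip6.png",b)
E
```

```text
clock: 9.75
ee_pos: [0.55, 0.0298, -0.0056]
orientation: [2.01, 2.394, 0.021]
wrist_force: [0.1, 0.0, -0.8]
width: -0.001
now [ 0.55    0.0298 -0.0056] jawdir 9.96 tilt 1.2 q1,q7 [ 0.11 -0.34] w -0.001 F [ 0.1  0.  -0.8] t 9.75
shift [ 0.0003  0.0006 -0.026 ] turn -0.0002 mm 16
```

View pics/tip6.png

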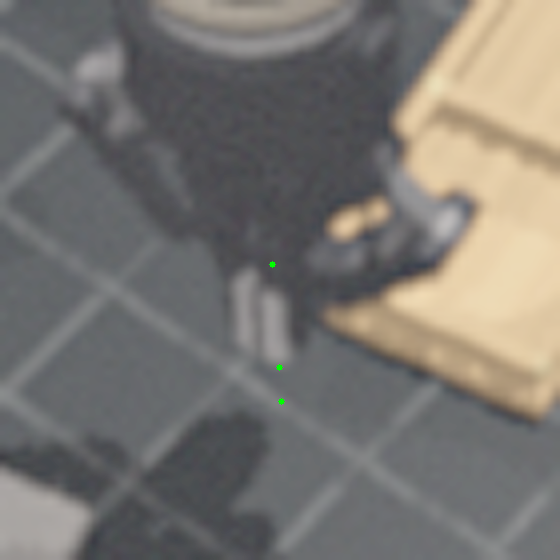

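```bash
python3 -m handwheel '[[[0,0,0.004],0,-1],[[0,0,0.008],0,-1],[[0,0,0.012],0,-1],[[0,0,0.012],0,-1]]'; python3 -m handwheel '[[[0,0,0.004],0,-1],[[0,0,0.008],0,-1],[[0,0,0.008],0,-1]]'
```

```text
clock: 10.3
ee_pos: [0.5501, 0.0298, -0.0129]
orientation: [2.01, 2.394, 0.021]
wrist_force: [-0.6, 0.3, -0.0]
width: -0.002
clock: 10.68
ee_pos: [0.55, 0.0298, -0.018]
orientation: [2.01, 2.394, 0.02]
wrist_force: [0.2, 0.2, -0.5]
width: -0.006
```

```bash
python3 -m handwheel '[[[0,0,0.004],0,-1],[[0,0,0.007],0,-1],[[0,0,0.007],0,-1]]';python3 -m handwheel '[[[0,0,0.003],0,-1],[[0,0,0.005],0,-1],[[0,0,0.005],0,-1]]'; python3 -m handwheel '[[[0,0,0.003],0,-1],[[0,0,0.005],0,-1],[[0,0,0.005],0,-1]]'
```

```text
clock: 11.05
ee_pos: [0.5499, 0.0297, -0.0223]
orientation: [2.01, 2.394, 0.02]
wrist_force: [-0.3, 0.4, 0.2]
width: -0.007
clock: 11.42
ee_pos: [0.5499, 0.0297, -0.0255]
orientation: [2.01, 2.394, 0.02]
wrist_force: [-0.4, -0.3, -0.3]
width: -0.002
clock: 11.8
ee_pos: [0.5499, 0.0297, -0.0286]
orientation: [2.011, 2.394, 0.019]
wrist_force: [-0.7, 0.5, -0.6]
width: -0.0
```

```bash
cat > tip.py <<'E'
import sys
from h import *
f=sys.argv[1]
s=robot.state();R=Ro.from_rotvec(s["orientation"]).as_matrix();p=s["ee_pos"];o=[]
for n in("scene","top"):
    im=robot.snapshot(n)[:,:,::-1].copy();cv2.imwrite(f"pics/{f}_{n}.png",im)
    c=proj(n,p)[0];x0,y0=np.round(c-[35,50]).astype(int)
    b=cv2.resize(im[y0:y0+70,x0:x0+70],None,fx=8,fy=8,interpolation=2);b=(255*(b/255.)**.5).astype(np.uint8)
    g=lambda l:tuple(int(v) for v in np.round((proj(n,p+R@np.array(l)/1000)[0]-[x0,y0]+.5)*8))
    for z in(0,-19,-73): cv2.circle(b,g([0,0,z]),3,(0,255,0),-1)
    o.append(b)
cv2.imwrite(f"pics/{f}.png",cv2.resize(np.hstack(o),(800,400)))
E
python3 tip.py tip7
```

```text
(no output)
```

View pics/tip7.png

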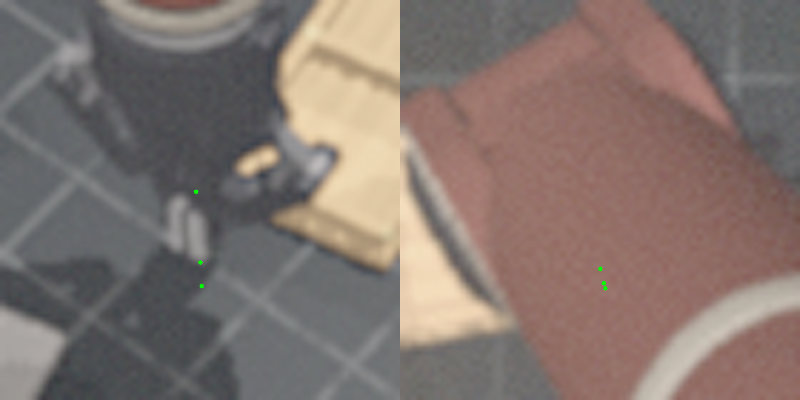

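```bash
for i in 1; do python3 -m handwheel '[[[0,0,0.003],0,-1],[[0,0,0.006],0,-1],[[0,0,0.006],0,-1]]'; done; python3 -m handwheel '[[[0,0,0.003],0,-1],[[0,0,0.006],0,-1],[[0,0,0.006],0,-1]]'
```

```text
clock: 12.28
ee_pos: [0.5499, 0.0297, -0.0323]
orientation: [2.011, 2.395, 0.019]
wrist_force: [1.1, -0.1, 0.1]
width: -0.002
clock: 12.65
ee_pos: [0.5498, 0.0297, -0.0361]
orientation: [2.011, 2.395, 0.019]
wrist_force: [0.5, -0.3, -0.1]
width: -0.001
```

```bash
python3 -m handwheel '[[[0,0,0.003],0,-1],[[0,0,0.005],0,-1],[[0,0,0.005],0,-1]]'
```

```text
clock: 13.02
ee_pos: [0.5501, 0.0297, -0.0367]
orientation: [2.01, 2.394, 0.018]
wrist_force: [-3.9, 0.7, 17.0]
width: 0.0
```

Contact came at a reported z of −0.0365, so the real tips are 36.5 mm higher than the reported TCP. I'll use this touch to check the horizontal position too.

```bash
python3 -m handwheel '[[[0,0,-0.003],0,-1],[[0,0,-0.003],0,-1]]'|sed -n 2,4p; python3 tip.py tip8; python3 - <<'E'
from h import *
p=robot.state()["ee_pos"];R=Ro.from_rotvec(robot.state()["orientation"]).as_matrix()
im=cv2.imread("pics/tip8_scene.png");c=proj("scene",p)[0];x0,y0=np.round(c-[35,50]).astype(int)
x0+=15;y0+=15
b=cv2.resize(im[y0:y0+40,x0:x0+40],None,fx=15,fy=15,interpolation=2);b=(255*(b/255.)**.5).astype(np.uint8)
q=p+[0,0,.0365]
for dx,dy in((-11,0),(11,0),(0,-8),(0,8),(0,0)):
    cv2.circle(b,tuple(int(v) for v in np.round((proj("scene",q+R@np.array([dx,dy,0])/1000)[0]-[x0,y0]+.5)*15)),3,(0,255,0) if dx or dy else (0,0,255),-1)
cv2.imwrite("pics/tip8b.png",b);print(x0,y0)
E
```

```text
ee_pos: [0.5503, 0.0298, -0.0347]
orientation: [2.009, 2.393, 0.019]
wrist_force: [-0.1, 0.7, 0.2]
259 163
```

View pics/tip8b.png

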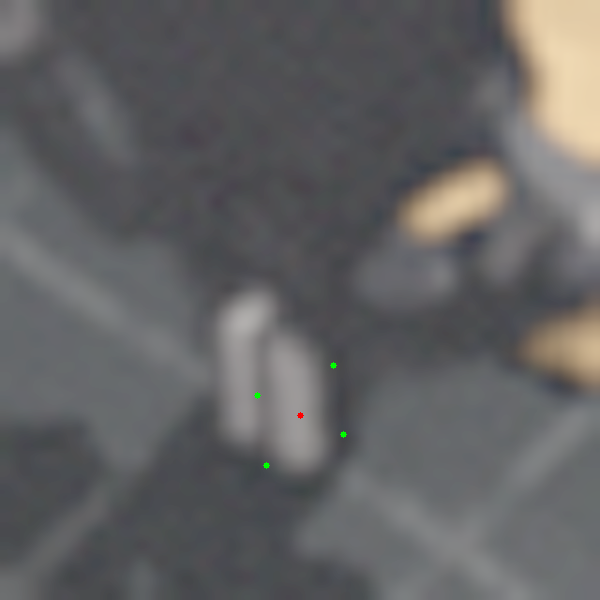

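The horizontal position matches. I'll apply −36.5 mm in z to every target from here on: raise, then go to the hex.

```bash
sed -i 's/def plan(x,y,z,deg=None):/def plan(x,y,z,deg=None):\n    z=z-.0365/' plan.py; python3 -m handwheel '[[[0,0,-0.1],0,1],[[0,0,-0.2],0,1],[[0,0,-0.3],0,1],[[0,0,-0.36],0,1],[[0,0,-0.36],0,1],[[0,0,-0.36],0,1]]' |head -2; python3 plan.py .5043 -.0985 .17 14
```

```text
clock: 14.12
ee_pos: [0.5448, 0.0295, 0.1796]
now [0.5448 0.0295 0.1796] jawdir 9.96 tilt 0.99 q1,q7 [ 0.22 -0.2 ] w 0.995 F [-0.5 -0.  -0.8] t 14.12
shift [-0.198  -0.1046  0.0761] turn -0.0225 mm 142
```

```bash
python3 -m handwheel '[[[-0.1,-0.05,0.0],-0.02,1],[[-0.198,-0.105,0.03],-0.0225,1],[[-0.198,-0.105,0.076],-0.0225,1],[[-0.198,-0.105,0.076],-0.0225,1],[[-0.198,-0.105,0.076],-0.0225,1],[[-0.198,-0.105,0.076],-0.0225,1]]' |head -2; python3 plan.py .5043 -.0985 .06 14
```

```text
clock: 14.88
ee_pos: [0.5053, -0.0967, 0.1344]
now [ 0.5053 -0.0967  0.1344] jawdir 14.18 tilt 1.11 q1,q7 [0.47 0.08] w 0.999 F [-0.2 -0.6  0.4] t 14.88
shift [-0.0014 -0.0057  0.1848] turn 0.001 mm 111
```

```bash
python3 -m handwheel '[[[-0.001,-0.006,0.0],0.001,1],[[-0.001,-0.006,0.09],0.001,1],[[-0.001,-0.006,0.15],0.001,1],[[-0.001,-0.006,0.185],0.001,1],[[-0.001,-0.006,0.185],0.001,1],[[-0.001,-0.006,0.185],0.001,1],[[-0.001,-0.006,0.185],0.001,1]]' |head -4; python3 plan.py .5043 -.0985 .06 14; python3 - <<'E'
from h import *
im=robot.snapshot("scene")[:,:,::-1];b=cv2.resize(im[140:240,180:280],(600,600),interpolation=2);cv2.imwrite("pics/s9.png",(255*(b/255.)**.6).astype(np.uint8))
E
```

```text
clock: 15.75
ee_pos: [0.5051, -0.0984, 0.0247]
orientation: [1.923, 2.461, 0.019]
wrist_force: [-0.5, 0.5, 0.4]
now [ 0.5051 -0.0984  0.0247] jawdir 14.0 tilt 1.26 q1,q7 [ 0.39 -0.04] w 1.0 F [-0.5  0.5  0.4] t 15.75
shift [ 0.0002 -0.0014  0.0019] turn -0.0 mm 1
```

View pics/s9.png

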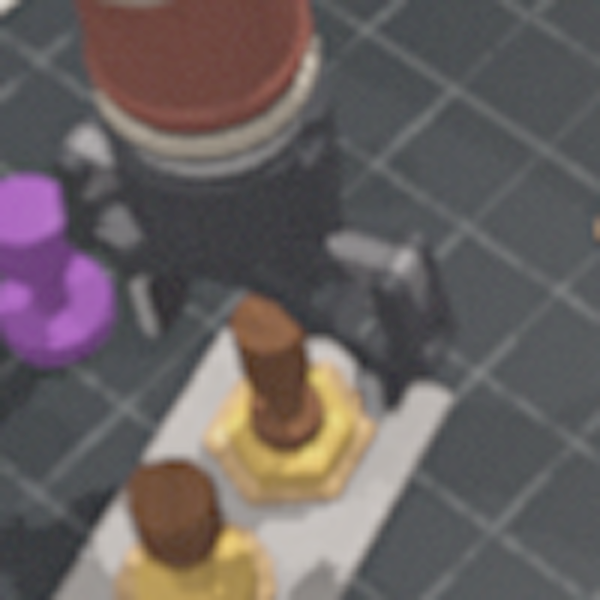

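The fingers now straddle the hex handle. I'll close and lift slightly.

```bash
python3 -m handwheel '[[[0,-0.001,0.001],0,-1],[[0,-0.001,0.001],0,-1],[[0,-0.001,0.001],0,-1],[[0,-0.001,0.001],0,-1],[[0,-0.001,0.001],0,-1],[[0,-0.001,0.001],0,-1]]' 50;  python3 -m handwheel '[[[0,0,-0.03],0,-1],[[0,0,-0.05],0,-1],[[0,0,-0.05],0,-1],[[0,0,-0.05],0,-1]]'; python3 tip.py t10
```

```text
clock: 16.55
ee_pos: [0.5041, -0.0987, 0.0242]
orientation: [1.923, 2.461, 0.018]
wrist_force: [-0.9, -0.1, 5.6]
width: 0.319
clock: 17.05
ee_pos: [0.5029, -0.0987, 0.0537]
orientation: [1.924, 2.462, 0.017]
wrist_force: [0.8, -0.7, -3.1]
width: 0.316
```

View pics/t10.png

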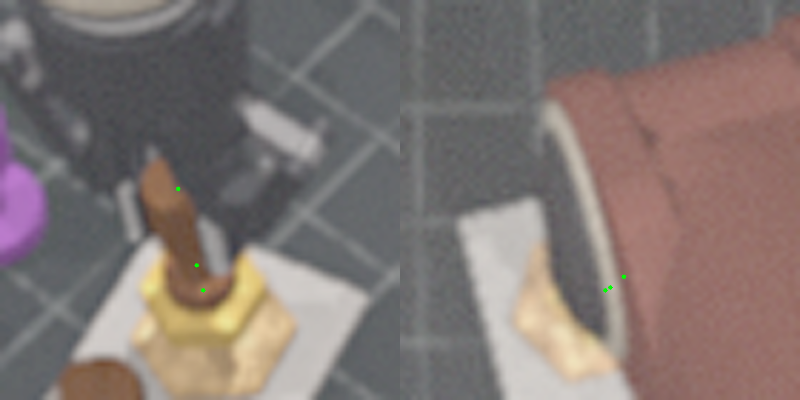

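```bash
python3 plan.py .5678 .1062 .14 10
```

```text
now [ 0.5029 -0.0986  0.0536] jawdir 13.98 tilt 1.13 q1,q7 [ 0.41 -0.01] w 0.314 F [ 0.8  0.5 -3.7] t 17.15
shift [ 0.3046  0.189  -0.0817] turn 0.0221 mm 221
```

```bash
python3 -m handwheel '[[[0,0,-0.06],0,-1],[[0.08,0.05,-0.08],0.01,-1],[[0.16,0.1,-0.082],0.022,-1],[[0.23,0.145,-0.082],0.022,-1],[[0.305,0.189,-0.082],0.022,-1],[[0.305,0.189,-0.082],0.022,-1],[[0.305,0.189,-0.082],0.022,-1],[[0.305,0.189,-0.082],0.022,-1]]'|sed -n '2p;4,5p'; python3 plan.py .5678 .1062 .062 10
```

```text
ee_pos: [0.5673, 0.1041, 0.1031]
wrist_force: [-1.2, 0.2, -2.3]
width: 0.313
now [0.5673 0.1041 0.1031] jawdir 9.87 tilt 1.07 q1,q7 [ 0.03 -0.36] w 0.313 F [-1.2  0.2 -2.3] t 18.15
shift [ 0.0042 -0.0008  0.1293] turn -0.0007 mm 78
```

```bash
python3 -m handwheel '[[[0.002,-0.001,0.04],0,-1],[[0.004,-0.001,0.09],0,-1],[[0.004,-0.001,0.129],0,-1],[[0.004,-0.001,0.129],0,-1],[[0.004,-0.001,0.129],0,-1],[[0.004,-0.001,0.129],0,-1]]'|sed -n '2p;4,5p'; python3 plan.py .5678 .1062 .0555 10; python3 tip.py t11
```

```text
ee_pos: [0.5688, 0.106, 0.027]
wrist_force: [-1.0, -0.5, -3.3]
width: 0.319
now [0.5688 0.106  0.027 ] jawdir 9.83 tilt 1.21 q1,q7 [-0.01 -0.42] w 0.319 F [-1.  -0.5 -3.3] t 18.9
shift [ 0.0006 -0.0018  0.0133] turn -0.0009 mm 8
```

View pics/t11.png

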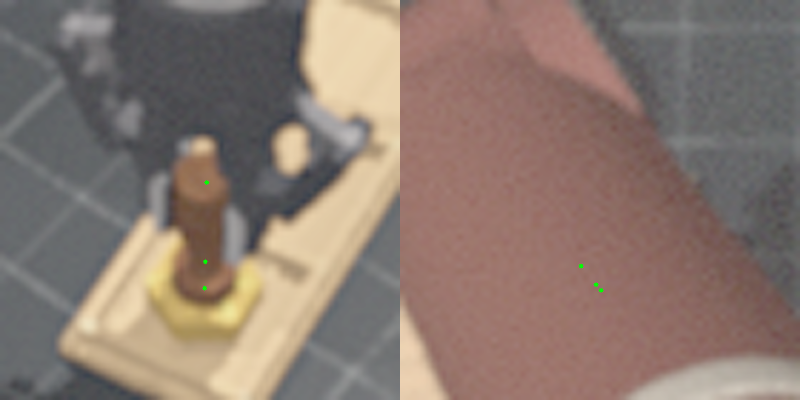

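```bash
python3 -m handwheel '[[[0.0005,-0.002,0.006],0,-1],[[0.0005,-0.002,0.011],0,-1],[[0.0005,-0.002,0.014],0,-1],[[0.0005,-0.002,0.015],0,-1],[[0.0005,-0.002,0.015],0,-1]]'|sed -n '2p;4,5p'
```

```text
ee_pos: [0.5673, 0.1062, 0.0183]
wrist_force: [-2.1, -0.5, 5.0]
width: 0.312
```

```bash
python3 -m handwheel '[[[0,0,0],0,0.0],[[0,0,0],0,1],[[0,0,0],0,1],[[0,0,0],0,1],[[0,0,0],0,1],[[0,0,-0.05],0,1],[[0,0,-0.1],0,1],[[0,0,-0.18],0,1],[[0,0,-0.22],0,1],[[0,0,-0.22],0,1]]'|sed -n '1,2p;4,5p'; python3 plan.py .5218 -.1699 .17 14; python3 tip.py t12
```

```text
clock: 20.88
ee_pos: [0.566, 0.1072, 0.1524]
wrist_force: [-0.2, 0.3, -1.1]
width: 1.001
now [0.566  0.1072 0.1524] jawdir 9.85 tilt 1.44 q1,q7 [ 0.04 -0.34] w 1.001 F [-0.2  0.3 -1.1] t 20.88
shift [-0.4422 -0.1523  0.0308] turn -0.023 mm 281
```

View pics/t12_scene.png

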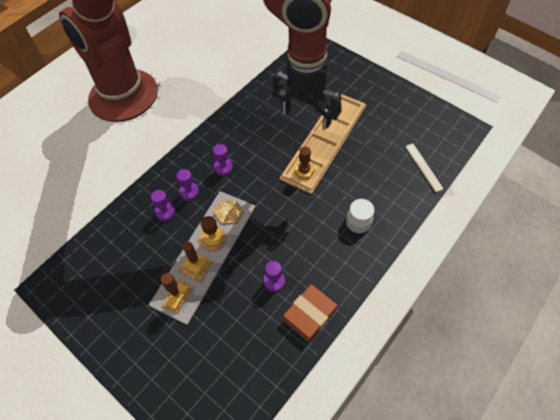

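Hex stands in the rightmost bay. Next is round.

```bash
python3 -m handwheel '[[[-0.09,-0.03,0],-0.01,1],[[-0.18,-0.06,0],-0.023,1],[[-0.27,-0.09,0],-0.023,1],[[-0.36,-0.12,0],-0.023,1],[[-0.442,-0.152,0.02],-0.023,1],[[-0.442,-0.152,0.03],-0.023,1],[[-0.442,-0.152,0.03],-0.023,1],[[-0.442,-0.152,0.03],-0.023,1],[[-0.442,-0.152,0.03],-0.023,1]]'|sed -n '2p;4,5p'; python3 plan.py .5218 -.1699 .053 14
```

```text
ee_pos: [0.5204, -0.1691, 0.1322]
wrist_force: [0.4, -0.4, -1.1]
width: 0.999
now [ 0.5204 -0.1691  0.1322] jawdir 14.15 tilt 1.15 q1,q7 [0.57 0.21] w 0.999 F [ 0.4 -0.4 -1.1] t 22.1
shift [-0.0003 -0.0016  0.1928] turn 0.0009 mm 116
```

```bash
python3 -m handwheel '[[[0,-0.002,0.04],0.001,1],[[0,-0.002,0.1],0.001,1],[[0,-0.002,0.15],0.001,1],[[0,-0.002,0.193],0.001,1],[[0,-0.002,0.193],0.001,1],[[0,-0.002,0.193],0.001,1],[[0,-0.002,0.193],0.001,1]]'|sed -n '2p;4,5p'; python3 plan.py .5218 -.1699 .053 14; python3 tip.py t13
```

```text
ee_pos: [0.5227, -0.1698, 0.0177]
wrist_force: [0.1, -0.2, 0.6]
width: 1.001
now [ 0.5227 -0.1698  0.0177] jawdir 13.99 tilt 1.3 q1,q7 [0.5  0.11] w 1.001 F [ 0.1 -0.2  0.6] t 22.98
shift [ 0.0003 -0.0015  0.002 ] turn -0.0 mm 2
```

View pics/t13.png

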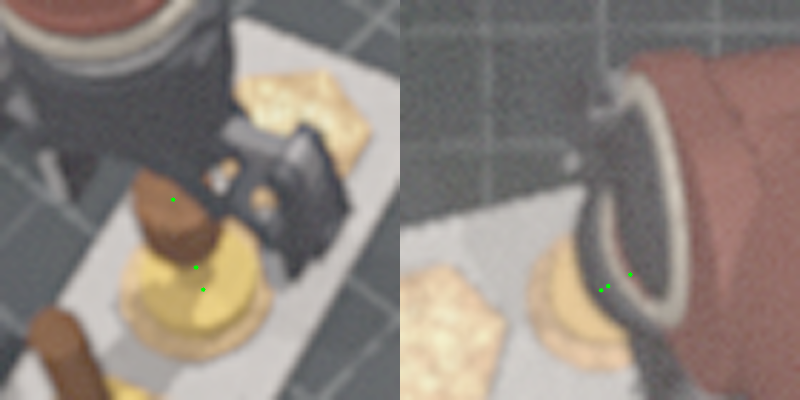

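```bash
python3 -m handwheel '[[[0,-0.001,0.001],0,-1],[[0,-0.001,0.001],0,-1],[[0,-0.001,0.001],0,-1],[[0,-0.001,0.001],0,-1],[[0,-0.001,0.001],0,-1],[[0,-0.001,0.001],0,-1]]' 50|sed -n '2p;4,5p';  python3 -m handwheel '[[[0,0,-0.04],0,-1],[[0,0,-0.1],0,-1],[[0,0,-0.14],0,-1],[[0,0,-0.14],0,-1],[[0,0,-0.14],0,-1]]'|sed -n '2p;4,5p'; python3 plan.py .5546 .1811 .15 10; python3 tip.py t14
```

```text
ee_pos: [0.5215, -0.1702, 0.0171]
wrist_force: [-1.4, 0.4, 4.3]
width: 0.384
ee_pos: [0.5186, -0.1697, 0.0996]
wrist_force: [-0.0, -0.2, -2.0]
width: 0.387
now [ 0.5186 -0.1697  0.0996] jawdir 13.97 tilt 1.1 q1,q7 [0.56 0.18] w 0.387 F [-0.  -0.2 -2. ] t 24.45
shift [ 0.5528  0.1997 -0.0245] turn 0.022 mm 353
```

View pics/t14.png

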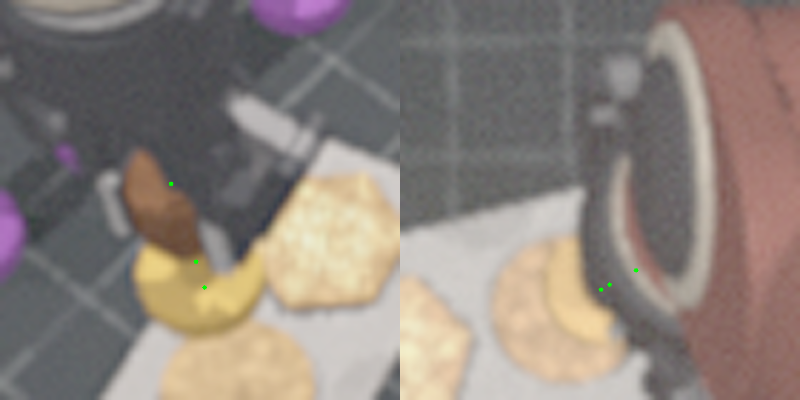

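```bash
python3 -m handwheel '[[[0,0,-0.06],0,-1],[[0.1,0.036,-0.09],0.01,-1],[[0.19,0.069,-0.09],0.022,-1],[[0.28,0.1,-0.09],0.022,-1],[[0.37,0.134,-0.09],0.022,-1],[[0.46,0.166,-0.09],0.022,-1],[[0.553,0.2,-0.09],0.022,-1],[[0.553,0.2,-0.09],0.022,-1],[[0.553,0.2,-0.09],0.022,-1],[[0.553,0.2,-0.09],0.022,-1]]'|sed -n '2p;4,5p'; python3 plan.py .5546 .1811 .056 10
```

```text
ee_pos: [0.5539, 0.1792, 0.1518]
wrist_force: [-0.1, -0.2, -3.1]
width: 0.38
now [0.5539 0.1792 0.1518] jawdir 9.85 tilt 1.02 q1,q7 [-0.09 -0.46] w 0.38 F [-0.1 -0.2 -3.1] t 25.8
shift [ 0.0048 -0.0018  0.2205] turn -0.0008 mm 132
```

```bash
python3 -m handwheel '[[[0.003,-0.001,0.06],0,-1],[[0.005,-0.002,0.13],0,-1],[[0.005,-0.002,0.19],0,-1],[[0.005,-0.002,0.22],0,-1],[[0.005,-0.002,0.22],0,-1],[[0.005,-0.002,0.22],0,-1],[[0.005,-0.002,0.22],0,-1]]'|sed -n '2p;4,5p'; python3 plan.py .5546 .1811 .0476 10; python3 tip.py t15
```

```text
ee_pos: [0.5556, 0.1817, 0.0214]
wrist_force: [-1.1, -0.6, -2.1]
width: 0.385
now [0.5556 0.1817 0.0214] jawdir 9.85 tilt 1.16 q1,q7 [-0.15 -0.56] w 0.385 F [-1.1 -0.6 -2.1] t 26.68
shift [-0.0005 -0.002   0.0171] turn -0.0009 mm 10
```

View pics/t15.png

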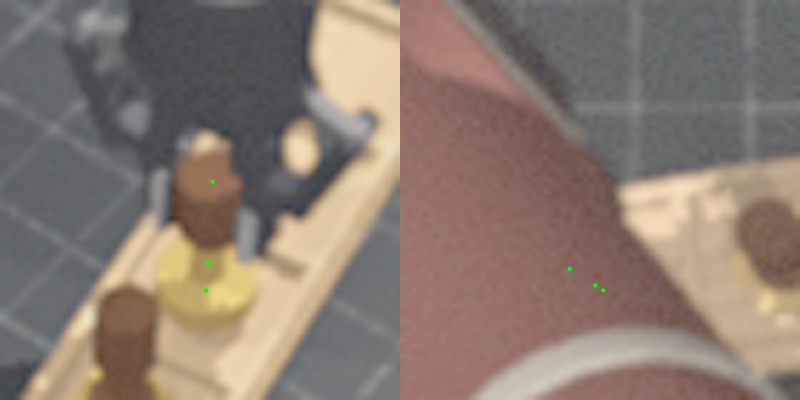

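```bash
python3 -m handwheel '[[[0,-0.002,0.006],0,-1],[[0,-0.002,0.011],0,-1],[[0,-0.002,0.015],0,-1],[[0,-0.002,0.017],0,-1],[[0,-0.002,0.018],0,-1],[[0,-0.002,0.018],0,-1]]'|sed -n '2p;4,5p'
```

```text
ee_pos: [0.5541, 0.1812, 0.0111]
wrist_force: [-1.6, -1.1, 4.8]
width: 0.387
```

Contact is confirmed, so I release and retreat.

```bash
python3 -m handwheel '[[[0,0,0],0,0.0],[[0,0,0],0,1],[[0,0,0],0,1],[[0,0,0],0,1],[[0,0,0],0,1],[[0,0,-0.05],0,1],[[0,0,-0.1],0,1],[[0,0,-0.18],0,1],[[0,0,-0.24],0,1],[[0,0,-0.24],0,1]]'|sed -n '1,2p;4,5p'; python3 plan.py .535 -.241 .18 14; python3 tip.py t16
```

```text
clock: 28.78
ee_pos: [0.5533, 0.1833, 0.1584]
wrist_force: [-0.1, -0.4, -0.2]
width: 1.0
now [0.5533 0.1833 0.1584] jawdir 9.85 tilt 1.48 q1,q7 [-0.09 -0.47] w 1.0 F [-0.1 -0.4 -0.2] t 28.77
shift [-0.6914 -0.1516  0.0262] turn -0.0231 mm 425
```

View pics/t16_scene.png

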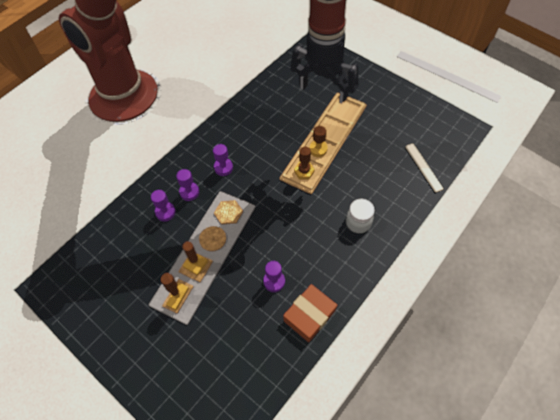

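```bash
python3 -m handwheel '[[[-0.09,-0.02,0],-0.01,1],[[-0.18,-0.04,0],-0.023,1],[[-0.28,-0.06,0],-0.023,1],[[-0.38,-0.083,0],-0.023,1],[[-0.48,-0.105,0.01],-0.023,1],[[-0.58,-0.127,0.02],-0.023,1],[[-0.691,-0.152,0.02],-0.023,1],[[-0.691,-0.152,0.02],-0.023,1],[[-0.691,-0.152,0.02],-0.023,1],[[-0.691,-0.152,0.02],-0.023,1]]'|sed -n '2p;4,5p'; python3 plan.py .535 -.241 .069 14
```

```text
ee_pos: [0.5323, -0.2398, 0.1446]
wrist_force: [-0.3, 0.1, -0.9]
width: 0.997
now [ 0.5323 -0.2398  0.1446] jawdir 14.19 tilt 1.04 q1,q7 [0.68 0.34] w 0.997 F [-0.3  0.1 -0.9] t 30.12
shift [-0.0015  0.0008  0.1869] turn 0.0011 mm 112
```

```bash
python3 -m handwheel '[[[-0.0015,0.001,0.04],0.001,1],[[-0.0015,0.001,0.1],0.001,1],[[-0.0015,0.001,0.15],0.001,1],[[-0.0015,0.001,0.187],0.001,1],[[-0.0015,0.001,0.187],0.001,1],[[-0.0015,0.001,0.187],0.001,1],[[-0.0015,0.001,0.187],0.001,1]]'|sed -n '2p;4,5p'; python3 plan.py .535 -.241 .069 14; python3 tip.py t17
```

```text
ee_pos: [0.5362, -0.2408, 0.0338]
wrist_force: [0.3, -0.1, 0.3]
width: 0.999
now [ 0.5362 -0.2408  0.0338] jawdir 14.05 tilt 1.19 q1,q7 [0.63 0.26] w 0.999 F [ 0.3 -0.1  0.3] t 31.0
shift [ 0.0002 -0.0021  0.0021] turn 0.0003 mm 2
```

View pics/t17.png

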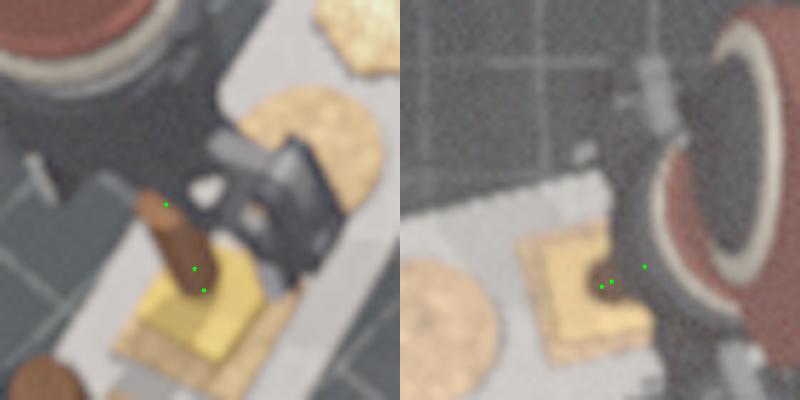

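```bash
python3 -m handwheel '[[[0,-0.002,0.002],0,-1],[[0,-0.002,0.002],0,-1],[[0,-0.002,0.002],0,-1],[[0,-0.002,0.002],0,-1],[[0,-0.002,0.002],0,-1],[[0,-0.002,0.002],0,-1],[[0,-0.002,0.002],0,-1]]' 50|sed -n '2p;4,5p';  python3 -m handwheel '[[[0,0,-0.04],0,-1],[[0,0,-0.1],0,-1],[[0,0,-0.2],0,-1],[[0,0,-0.24],0,-1],[[0,0,-0.24],0,-1],[[0,0,-0.24],0,-1]]'|sed -n '2p;4,5p'; python3 plan.py .5414 .2559 .21 10; python3 tip.py t18
```

```text
ee_pos: [0.5349, -0.2414, 0.0324]
wrist_force: [0.1, 0.7, 2.3]
width: 0.25
ee_pos: [0.5303, -0.2405, 0.1743]
wrist_force: [0.5, -0.1, -2.9]
width: 0.247
now [ 0.5303 -0.2405  0.1743] jawdir 14.01 tilt 0.93 q1,q7 [0.69 0.35] w 0.247 F [ 0.5 -0.1 -2.9] t 32.73
shift [ 0.7982  0.2182 -0.0016] turn 0.0223 mm 496
```

View pics/t18.png

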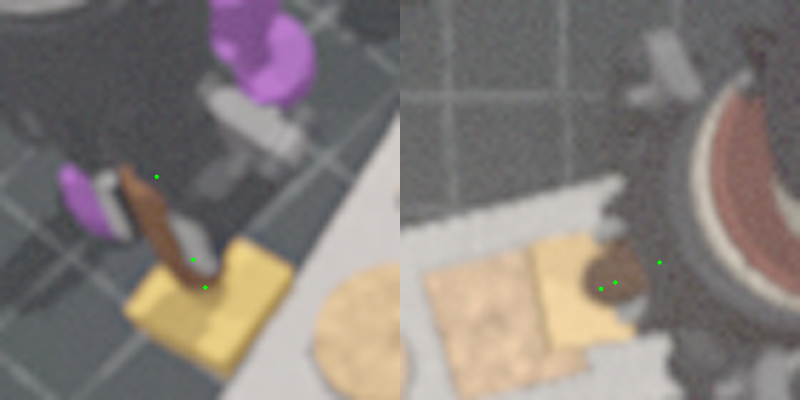

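```bash
python3 -m handwheel '[[[0.09,0.025,0],0.01,-1],[[0.19,0.052,0],0.022,-1],[[0.29,0.08,0],0.022,-1],[[0.39,0.107,0],0.022,-1],[[0.49,0.134,0],0.022,-1],[[0.59,0.161,0],0.022,-1],[[0.69,0.189,0],0.022,-1],[[0.798,0.218,0],0.022,-1],[[0.798,0.218,0],0.022,-1],[[0.798,0.218,0],0.022,-1]]'|sed -n '2p;4,5p'; python3 plan.py .5414 .2559 .071 10
```

```text
ee_pos: [0.5406, 0.2554, 0.1709]
wrist_force: [0.2, -0.9, -1.7]
width: 0.24
now [0.5406 0.2554 0.1709] jawdir 10.13 tilt 0.81 q1,q7 [-0.2  -0.59] w 0.24 F [ 0.2 -0.9 -1.7] t 34.08
shift [ 0.0023 -0.0013  0.2273] turn 0.0007 mm 136
```

```bash
python3 -m handwheel '[[[0.002,-0.001,0.06],0,-1],[[0.002,-0.001,0.13],0,-1],[[0.002,-0.001,0.19],0,-1],[[0.002,-0.001,0.227],0,-1],[[0.002,-0.001,0.227],0,-1],[[0.002,-0.001,0.227],0,-1],[[0.002,-0.001,0.227],0,-1]]'|sed -n '2p;4,5p'; python3 plan.py .5414 .2559 .0629 10; python3 tip.py t19
```

```text
ee_pos: [0.5427, 0.2558, 0.0361]
wrist_force: [-1.0, -0.3, -2.0]
width: 0.244
now [0.5427 0.2558 0.0361] jawdir 10.09 tilt 0.92 q1,q7 [-0.25 -0.68] w 0.244 F [-1.  -0.3 -2. ] t 34.95
shift [ 0.0007 -0.0024  0.0162] turn 0.0005 mm 10
```

View pics/t19.png

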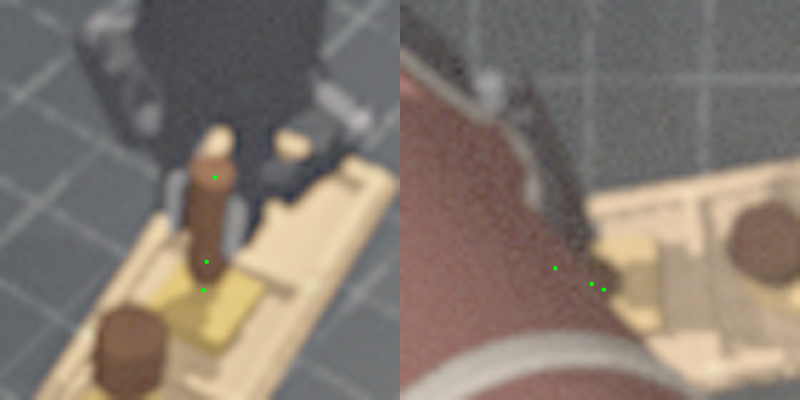

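```bash
cat > foot.py <<'E'
import sys
from tools import *
# tag tool x y yawdeg z(foot) ; overlay foot top outline + bay outlines
tag,t,x,y,yw,z=sys.argv[1],sys.argv[2],*map(float,sys.argv[3:])
f=M[t][0][0];a=np.radians(yw);Rm=lambda a:np.array([[np.cos(a),np.sin(a)],[-np.sin(a),np.cos(a)]])
rk=np.radians(10);c0=np.array([.548,.2185]);o=[]
for n in("scene","top"):
    im=cv2.imread(f"pics/{tag}_{n}.png");c=proj(n,[x,y,z])[0];x0,y0=np.round(c-[30,35]).astype(int)
    b=cv2.resize(im[y0:y0+60,x0:x0+60],None,fx=10,fy=10,interpolation=2);b=(255*(b/255.)**.6).astype(np.uint8)
    def P(q,zz,col): cv2.polylines(b,[np.round((proj(n,np.c_[q,np.full(len(q),zz)])-[x0,y0]+.5)*10).astype(int)],True,col,1)
    P(f@Rm(a)/1000+[x,y],z+.014,(0,255,0))
    for k in(114,38,-38,-114): P((rect(70,70)+[0,k])/1000@Rm(rk)+c0,.016,(0,0,255));P((rect(70,70)+[0,k])/1000@Rm(rk)+c0,.008,(255,0,0))
    o.append(b)
cv2.imwrite(f"pics/{tag}_foot.png",cv2.resize(np.hstack(o),(800,400)))
E
python3 foot.py t19 square .542 .256 10 .0177
```

View pics/t19_foot.png

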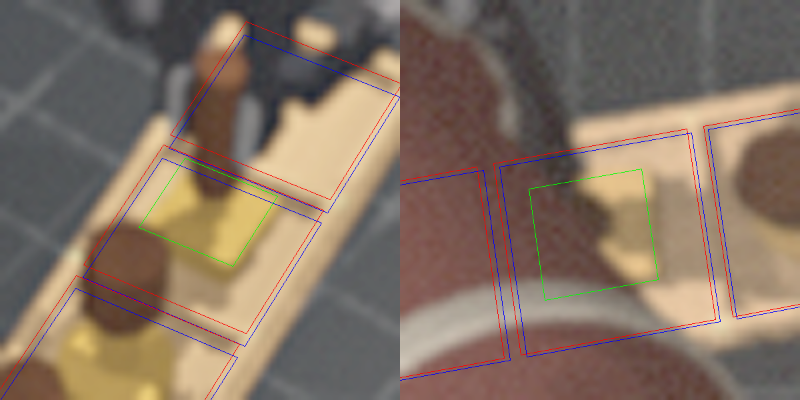

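```bash
python3 -m handwheel '[[[0,-0.002,0.006],0,-1],[[0,-0.002,0.011],0,-1],[[0,-0.002,0.014],0,-1],[[0,-0.002,0.016],0,-1],[[0,-0.002,0.017],0,-1],[[0,-0.002,0.017],0,-1]]'|sed -n '2p;4,5p'
```

```text
ee_pos: [0.5412, 0.2557, 0.0263]
wrist_force: [-1.4, -0.4, 5.5]
width: 0.245
```

```bash
python3 -m handwheel '[[[0,0,0],0,0.0],[[0,0,0],0,1],[[0,0,0],0,1],[[0,0,0],0,1],[[0,0,0],0,1],[[0,0,-0.05],0,1],[[0,0,-0.1],0,1],[[0,0,-0.18],0,1],[[0,0,-0.24],0,1],[[0,0,-0.24],0,1]]'|sed -n '1,2p;4,5p'; python3 plan.py .5595 -.319 .19 14; python3 tip.py t20
```

```text
clock: 37.05
ee_pos: [0.5408, 0.258, 0.1738]
wrist_force: [-0.5, 0.6, 0.0]
width: 1.002
now [0.5408 0.258  0.1738] jawdir 10.12 tilt 1.24 q1,q7 [-0.2  -0.59] w 1.002 F [-0.5  0.6  0. ] t 37.05
shift [-0.952  -0.1391  0.0355] turn -0.0215 mm 578
```

View pics/t20_scene.png

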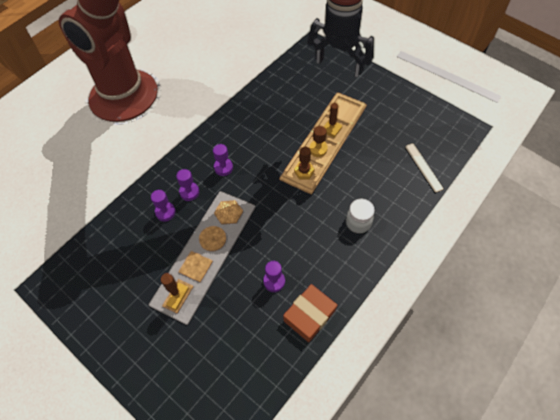

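```bash
python3 -m handwheel '[[[-0.1,-0.015,0],-0.01,1],[[-0.2,-0.03,0],-0.0215,1],[[-0.3,-0.044,0],-0.0215,1],[[-0.4,-0.058,0],-0.0215,1],[[-0.5,-0.073,0],-0.0215,1],[[-0.6,-0.088,0],-0.0215,1],[[-0.7,-0.102,0],-0.0215,1],[[-0.8,-0.117,0],-0.0215,1],[[-0.9,-0.132,0],-0.0215,1],[[-0.952,-0.139,0.02],-0.0215,1]]'|sed -n '2p;4,5p'; python3 -m handwheel '[[[-0.01,0,0],0,1],[[-0.01,0,0],0,1],[[-0.01,0,0],0,1]]' | sed -n 2p;python3 plan.py .5595 -.319 .076 14
```

```text
ee_pos: [0.5553, -0.3262, 0.1596]
wrist_force: [0.8, 0.6, -0.6]
width: 1.004
ee_pos: [0.5576, -0.329, 0.16]
now [ 0.5576 -0.329   0.16  ] jawdir 13.87 tilt 0.81 q1,q7 [0.77 0.46] w 1.0 F [ 0.2 -0.9 -0.4] t 38.77
shift [0.0171 0.0048 0.2007] turn -0.0007 mm 121
```

```bash
python3 -m handwheel '[[[0.017,0.003,0.0],0,1],[[0.017,0.004,0.06],0,1],[[0.017,0.005,0.12],0,1],[[0.017,0.005,0.17],0,1],[[0.017,0.005,0.2],0,1],[[0.017,0.005,0.2],0,1],[[0.017,0.005,0.2],0,1],[[0.017,0.005,0.2],0,1]]'|sed -n '2p;4,5p'; python3 plan.py .5595 -.319 .076 14; python3 tip.py t21
```

```text
ee_pos: [0.5607, -0.3194, 0.0415]
wrist_force: [0.1, 0.2, 0.0]
width: 1.001
now [ 0.5607 -0.3194  0.0415] jawdir 13.87 tilt 0.97 q1,q7 [0.72 0.38] w 1.001 F [0.1 0.2 0. ] t 39.77
shift [ 0.0011 -0.0018  0.0033] turn -0.0007 mm 2
```

View pics/t21.png

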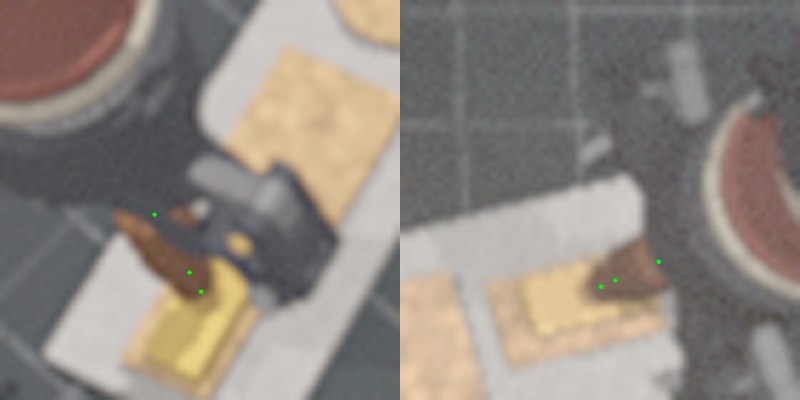

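```bash
python3 -m handwheel '[[[0.001,-0.002,0.002],0,-1],[[0.001,-0.002,0.002],0,-1],[[0.001,-0.002,0.002],0,-1],[[0.001,-0.002,0.002],0,-1],[[0.001,-0.002,0.002],0,-1],[[0.001,-0.002,0.002],0,-1],[[0.001,-0.002,0.002],0,-1]]' 50|sed -n '2p;4,5p';  python3 -m handwheel '[[[0,0,-0.04],0,-1],[[0,0,-0.1],0,-1],[[0,0,-0.2],0,-1],[[0,0,-0.26],0,-1],[[0,0,-0.26],0,-1],[[0,0,-0.26],0,-1]]'|sed -n '2p;4,5p'; python3 plan.py .45 .0 .225 10; python3 tip.py t22
```

```text
ee_pos: [0.559, -0.3192, 0.04]
wrist_force: [-0.9, 0.4, 2.2]
width: 0.29
ee_pos: [0.5551, -0.3178, 0.1937]
wrist_force: [0.6, 0.5, -3.1]
width: 0.295
now [ 0.5551 -0.3178  0.1937] jawdir 13.86 tilt 0.68 q1,q7 [0.76 0.46] w 0.295 F [ 0.6  0.5 -3.1] t 41.5
shift [ 0.5563 -0.0433  0.0041] turn 0.0214 mm 335
```

View pics/t22.png

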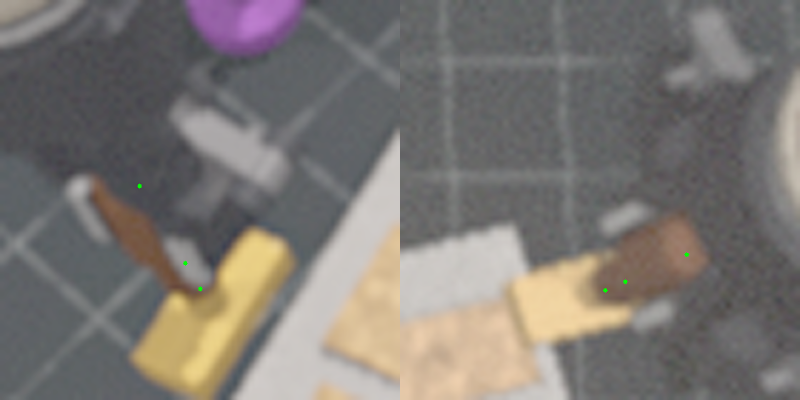

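```bash
python3 plan.py .5282 .3308 .228 10
```

```text
now [ 0.555  -0.3178  0.1932] jawdir 13.86 tilt 0.62 q1,q7 [0.76 0.46] w 0.291 F [-0.8  0.1 -1.4] t 41.6
shift [ 1.0602  0.2155 -0.0025] turn 0.0214 mm 649
```

```bash
python3 -m handwheel '[[[0.09,0.018,0],0.01,-1],[[0.19,0.039,0],0.0214,-1],[[0.29,0.059,0],0.0214,-1],[[0.39,0.08,0],0.0214,-1],[[0.49,0.1,0],0.0214,-1],[[0.59,0.12,0],0.0214,-1],[[0.69,0.14,0],0.0214,-1],[[0.78,0.16,0],0.0214,-1],[[0.78,0.16,0],0.0214,-1],[[0.78,0.16,0],0.0214,-1]]'|sed -n '2p;4,5p'; python3 plan.py .5282 .3308 .228 10
```

```text
ee_pos: [0.5355, 0.1587, 0.1894]
wrist_force: [0.3, -1.1, -2.7]
width: 0.288
now [0.5355 0.1587 0.1894] jawdir 10.02 tilt 0.55 q1,q7 [-0.01 -0.44] w 0.288 F [ 0.3 -1.1 -2.7] t 42.85
shift [ 0.2846  0.038  -0.0055] turn 0.0001 mm 172
```

```bash
python3 -m handwheel '[[[0.09,0.012,-0.005],0,-1],[[0.19,0.025,-0.005],0,-1],[[0.285,0.038,-0.005],0,-1],[[0.285,0.038,-0.005],0,-1],[[0.285,0.038,-0.005],0,-1],[[0.285,0.038,-0.005],0,-1]]'|sed -n '2p;4,5p'; python3 plan.py .5282 .3308 .079 10
```

```text
ee_pos: [0.5295, 0.3276, 0.1906]
wrist_force: [-0.0, 0.8, -2.4]
width: 0.297
now [0.5295 0.3276 0.1906] jawdir 9.75 tilt 0.66 q1,q7 [-0.31 -0.7 ] w 0.297 F [-0.   0.8 -2.4] t 43.6
shift [ 0.0082 -0.0026  0.2468] turn -0.0014 mm 148
```

```bash
python3 -m handwheel '[[[0.006,-0.002,0.05],0,-1],[[0.008,-0.0025,0.12],0,-1],[[0.008,-0.0025,0.19],0,-1],[[0.008,-0.0025,0.23],0,-1],[[0.008,-0.0025,0.247],0,-1],[[0.008,-0.0025,0.247],0,-1],[[0.008,-0.0025,0.247],0,-1],[[0.008,-0.0025,0.247],0,-1]]'|sed -n '2p;4,5p'; python3 plan.py .5282 .3308 .0705 10; python3 tip.py t23; python3 foot.py t23 bar .5285 .3308 10 .0175
```

```text
ee_pos: [0.529, 0.3312, 0.0437]
wrist_force: [-0.3, -0.8, -2.0]
width: 0.291
now [0.529  0.3312 0.0437] jawdir 9.74 tilt 0.69 q1,q7 [-0.36 -0.79] w 0.291 F [-0.3 -0.8 -2. ] t 44.6
shift [-0.0003 -0.0016  0.0162] turn -0.0014 mm 10
```

View pics/t23_foot.png

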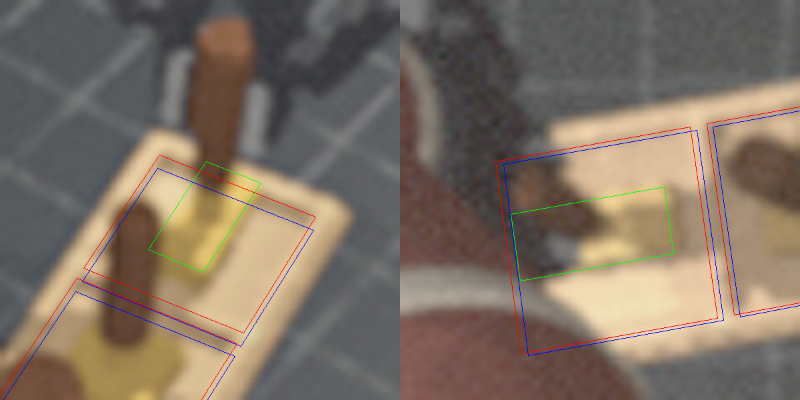

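```bash
python3 -m handwheel '[[[0.001,-0.002,0.006],0,-1],[[0.001,-0.002,0.011],0,-1],[[0.001,-0.002,0.014],0,-1],[[0.001,-0.002,0.016],0,-1],[[0.001,-0.002,0.017],0,-1],[[0.001,-0.002,0.017],0,-1]]'|sed -n '2p;4,5p'
```

```text
ee_pos: [0.5275, 0.3313, 0.0339]
wrist_force: [-2.2, -1.8, 5.9]
width: 0.287
```

```bash
python3 -m handwheel '[[[0,0,0],0,0.0],[[0,0,0],0,1],[[0,0,0],0,1],[[0,0,0],0,1],[[0,0,0],0,1],[[0,0,-0.05],0,1],[[0,0,-0.1],0,1],[[0,0,-0.18],0,1],[[0,0,-0.24],0,1],[[0,0,-0.24],0,1]]'|sed -n '1,2p;4,5p'; python3 plan.py .4 -.5 .25 10
```

```text
clock: 46.7
ee_pos: [0.5277, 0.3343, 0.1816]
wrist_force: [-0.5, -0.8, -0.5]
width: 1.001
now [0.5277 0.3343 0.1816] jawdir 9.75 tilt 0.87 q1,q7 [-0.32 -0.72] w 1.001 F [-0.5 -0.8 -0.5] t 46.7
shift [-1.3348 -0.4445 -0.051 ] turn -0.0014 mm 845
```

```bash
python3 -m handwheel '[[[-0.05,0,-0.06],0,1],[[-0.15,0,-0.06],0,1],[[-0.25,-0.02,-0.06],0,1],[[-0.35,-0.05,-0.06],0,1],[[-0.45,-0.07,-0.06],0,1],[[-0.55,-0.09,-0.06],0,1],[[-0.65,-0.11,-0.06],0,1],[[-0.75,-0.13,-0.06],0,1],[[-0.85,-0.15,-0.06],0,1],[[-0.85,-0.15,-0.06],0,1]]'|sed -n '1,2p;4,5p'; python3 tip.py t24; python3 - <<'E'
import cv2
a=cv2.imread("pics/t24_top.png")[180:260,105:260];b=cv2.imread("pics/t24_scene.png")[80:200,270:380]
cv2.imwrite("pics/fin_t.png",cv2.resize(a,(800,413),interpolation=2));cv2.imwrite("pics/fin_s.png",cv2.resize(b,(550,600),interpolation=2))
E
```

```text
clock: 47.95
ee_pos: [0.5224, -0.1914, 0.2174]
wrist_force: [0.6, 0.3, 1.0]
width: 0.997
```

View pics/fin_t.png

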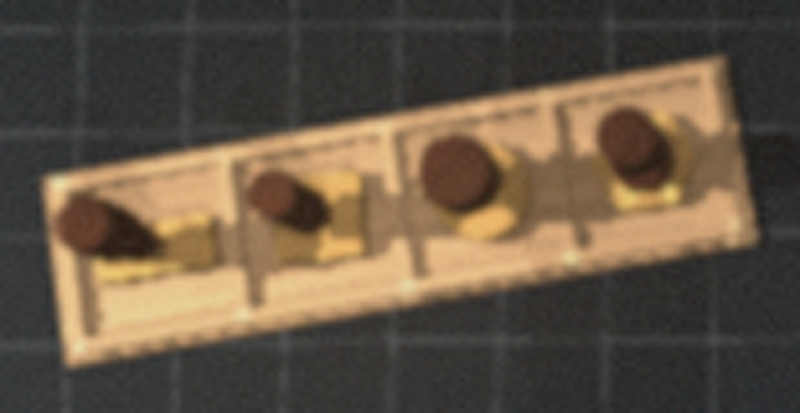

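View pics/fin_s.png

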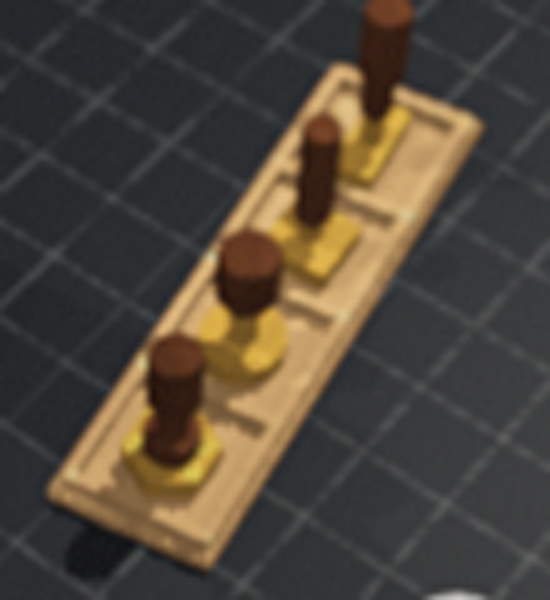

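View pics/t24_scene.png

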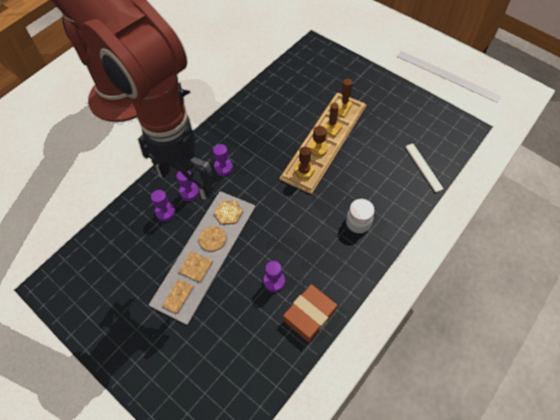

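All four stand in the right order. I'll fit the handles once more to check that they are centred.

```bash
python3 - <<'E'
from fit2 import *
ims={n:cv2.imread(f"pics/t24_{n}.png") for n in("scene","top")}
y=np.radians(10);ya=np.array([-np.sin(y),np.cos(y)]);xa=np.array([np.cos(y),np.sin(y)])
for t,k in zip(["hex","round","square","bar"],[-114,-38,38,114]):
    p=np.array([.548,.2185])+ya*k/1000
    for only in(["scene","top"],["scene"],["top"]):
        o,e,_=hf(t,{n:ims[n] for n in only},p[0],p[1],.008);d=np.array(o)-p
        print(t,only,"off x,y mm",np.round([d@xa*1e3,d@ya*1e3],1),round(e,2))
print(proj("scene",[[0.7,0,0]]),robot.state()["clock"])
for n in("scene",): print([(np.round(d["extent"]),d["conf"]) for d in robot.boxes_of(n,"jar")])
E
```

```text
hex ['scene', 'top'] off x,y mm [-0.9 -0.5] 0.76
hex ['scene'] off x,y mm [-2.6  2.7] 0.41
hex ['top'] off x,y mm [-0.3 -2.2] 0.34
round ['scene', 'top'] off x,y mm [-0.9 -0.5] 1.35
round ['scene'] off x,y mm [-3.   5.2] 1.02
round ['top'] off x,y mm [-1.2 -1.7] 0.32
square ['scene', 'top'] off x,y mm [ 1.6 -0.3] 1.65
square ['scene'] off x,y mm [-3.9 10.3] 1.36
square ['top'] off x,y mm [ 1.6 -0.2] 0.28
bar ['scene', 'top'] off x,y mm [ 0.4 -1.1] 1.13
bar ['scene'] off x,y mm [ 0.  -0.4] 0.78
bar ['top'] off x,y mm [2.1 0.2] 0.34
[[320.67920376 233.51509806]] 48.05
[(array([346., 198.,  28.,  31.]), 0.68), (array([308., 128.,  21.,  31.]), 0.62)]
```

All are within about 2 mm of their bay centres in the combined fits, and the jar has not moved. I'm handing the job in.

```bash
python3 -c "
from station import robot
print(robot.job_done(), robot.state()['clock'])"
```

```text
the job is handed in; nothing more can be done
the job is handed in; nothing more can be done
```

I moved all four tools into the rack in reverse order. From the rightmost bay leftwards they stand hex, round, square, bar. I lowered each one until the wrist force showed contact, then released it. The job was handed in at about 48 s.

**Last checks:**
- **Upright and centred:** the final pictures show all four upright. Handle fits using both cameras put each within about 2 mm of its bay centre.
- **Jar:** its detection box is within 1–2 px of where it started.
- **Gripper:** open and well clear of everything when I handed in.

**What disagreed:**
- **TCP height:** the real fingertips were about 36.5 mm higher than the reported TCP. I found this in the pictures, confirmed it with a light touch on the bare table (17 N), and corrected for it in every grasp and placement.
- **Tool tilt:** readings showed 0.3–1.5° of tilt during most of the work, which I could not correct through the interface.
- **Scene-only fits:** two fits using the scene camera alone were off, 10 mm for square and 5 mm for round. Their residuals were high because neighbouring dark handles fell in the same crop. The top camera and combined fits agreed.

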